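Lock the extractor hatch with the slot key

TASK

Take the dark wood offcut off the sloping hatch of the blue extractor box and lay it down on the bench, clear of the box. Then use the orange slot key to turn the brass slotted fastener clockwise as far as it goes, so that the hatch is locked, and put the key back upright in its wooden stand. Turn the fastener only with the key, not with the fingers, and leave the jar and the sanding block where they are.

Things in the scene. Friction and masses are not known exactly. Their poses are not given: they have to be found in the camera images.
- extractor_box: Blue fixed wedge box 200 x 180 x 159 mm; origin: centre of its underside, x away from its 40 mm high front edge, z up. From there its face slopes up at 35 deg to +x (outward normal (-.574, 0, .819) in its frame). Two dark rails run up the face at y = +-55 mm, 12 mm wide, 18 mm high, foot ends turned up to 34 mm just below the offcut; between them is only the fastener.
- lock_slot (a point): Brass slotted fastener, round head 48 mm across, low in the middle of the sloping hatch, under the offcut at first. Slot right across it: 7 mm wide (11 at the bevelled mouth), 9 mm deep, ends open. Point: centre of the head's top, on the turning axis, 15 mm above the face; z outward along the axis (normal to the face), x along the slot (up-slope when joint is 0).
- lock (a joint): Turn of the fastener, rad: 0 = open (slot points up-slope, to the red dot), 1.57 = locked (slot level, to the green dot), firm stops at both; grows clockwise as seen from outside, facing the hatch. Starts at 0 to 0.35 and stays where left; turning takes about 0.1 N m.
- key_handle (a point): Orange slot key, 95 mm tall, 120 g, upright in its stand, blade down. Point: centre of the handle, a block 62 (x) x 26 (y) x 57 (z) mm, 66.5 mm above the blade's tip, 69 mm above the bench when stored. z up from the blade, x along the width. Below the handle: neck 36 x 9 x 12 mm, then steel blade 32 (x) x 4 (y) x 26 mm. Grasp across y.
- key_tip (a point): Middle of the lower edge of the key's blade, on the key's centre line, 66.5 mm below the handle's centre; axes as key_handle.
- stand_mouth (a point): Fixed wooden key stand 90 (x) x 60 (y) x 40 mm high. Point: centre of its pocket's mouth on the top, 40 mm above the bench; z up, x along the pocket. Pocket 44 (x) x 16 (y) mm, right through, 3 mm bevel. The stored key's handle rests on the top, its x along the stand's x (either way round), blade tip 2 mm above the bench.
- offcut_centre (a point): Dark wood offcut 45 (x) x 140 (y) x 32 (z) mm, 125 g. Point: its centre. At first it lies across both rails over the fastener, y level across the box, x up-slope, z normal to the slope, leaning on the rails' turned-up ends; its underside is 18 mm above the face. It can be grasped across its 45 mm width between the rails.
- screw_jar: Clear jar with green lid, 69 mm diameter, 84 mm tall; origin at the centre of its underside. Bystander: the jar and the key stand are to the front left and front right of the box, either way round.
- sanding_block: Brown sanding block 70 x 110 x 31 mm on the bench to the left of the box; origin at the centre of its underside. Bystander.
- bench_lamp: Green bench lamp at the left, standing still; keep the arm and hand clear of it. Origin on the bench, z up; in its own x: foot disc (150 mm wide) at x = +148 mm, from there a thin post rises to an elbow at x = +91 mm, 354 mm high; thence the upper arm runs level, 350 to 400 mm high, along -x to the shade, about 140 mm wide, at x = -220 mm.

How it is judged:
By the outcome, as a careful person would: the job done as asked, in the order asked, and still so for the second after the job is handed in, with the robot touching nothing.
It also fails if it takes over 72 s, if anything falls off the work surface, if the arm or the gripper's body presses on something with over 40 N, if the wrist force passes 120 N, or if a joint passes its speed limit or range.

ROBOT

A 6-joint arm with a two-finger parallel gripper is mounted at the origin on a cart in front of the work surface, level with it; the furniture and walls round the work are solid. World frame = base frame: x ahead of the robot, y to its left, z up, the work surface at z = 0. Lengths are in mm, angles in rad, forces in N, time in s.
With the tool pointing down it reaches from about 325 to 900 mm from the base axis. Payload 6.1 kg.
Tool frame: the origin (TCP) lies between the finger pads; the fingertips stand 14 mm ahead of it and the grasp point (between the pads) lies 5 mm behind it; z points along the fingers, y is the direction in which the jaws open and shut (so a half turn about z gives the same grasp; the last joint's range is limited). The gripper opens to 87 mm and grips with 3 to 60 N. Pads are 19 mm wide; open, the fingers measure 117 mm over their backs; the gripper's body (75 mm by 190 mm) begins 51 mm behind the grasp point.
Start: joints at [-1.384, 0.22, 1.526, -0, 1.395, -0.126], TCP at [192.32, -594.667, 198.738] pointing down, gripper open.
Joint ranges: [-2.98, 2.98], [-0.91, 2.08], [0.09, 2.57], [-1.24, 4.39], [0.2, 2.65], [-2.68, 2.68]. Speed limits (rad/s): [2.57, 2.57, 3.01, 3.14, 3.14, 3.14].

INTERFACE

Orientations are given as a unit quaternion [x, y, z, w].
In Python, from plant import * gives the robot as it stands.
- The arm moves only by the tool servo_tool, never from a script. Its arguments are lists of equal length, an entry for each row: "translation": the shift along the tool's x, y, z scaled (see below), a list of three; "twist": the turn, a rotation vector about the tool's x, y, z scaled (see below), a list of three. A call has exactly 8 rows; each row is the pose to reach, as a shift and turn from the pose commanded when the call began, along the tool's axes at that moment, turning the shorter way round; what a row does not reach only later rows make up. The controller multiplies each number of a shift by 0.2 m and each number of a turn by 360 degrees. A row lasts 1/8 s, in which the tool goes at most 62.5 mm and 10.7 degrees, less where a joint would pass 70% of its speed; a pose out of reach is approached as far as the arm can. A call with a number of a shift or a turn outside -1 to 1 is refused whole. A call with a gripper value outside its range is refused whole. "grip" is the opening, from 0 (shut) to 1 (fully open), set as the call begins (left out, the last holds). The fingers move at their own pace and stop on an object; "newtons" is the grip in N (left out, the last holds). Time passes only in rows, so rows that repeat a pose let the fingers close, or fill a call up. It gives the time, the measured TCP pose, the force and the opening at its end, in the units of the state.
- state(): the state, without advancing time (a new reading comes with each control period).
- get_image(name): name is "side" or "top"; returns the picture (480x640x3 uint8, red, green, blue); there is no depth.
- camera_params(name): a dict with "fov_y" (degrees; the focal length in pixels is half the picture's height over the tangent of half this angle, whatever the lens; pixels are square), "cx", "cy" (the principal point, pixels), "R" (3x3) and "t" (3): a world point X has camera coordinates R X + t. Camera axes: x right, y down, z forward; pixel columns grow to the right and rows downward; lengths in mm; the calibration is good to about 2 mm. A picture is of the moment at which its call begins. camera_params takes no time and is no camera call.
- sign_off(): hands the job in, once; it reports no verdict.
The state is a dict: "clock": time; "qpos": joint angles; "qvel": joint speeds; "joint_torque": joint torques, N m; "tcp_pos": TCP position; "eef_rot": TCP orientation; "ft_force": force on the tool from outside, world axes, zero at the start; "torque": the same for the moment, N m; "opening": finger opening in mm.
Only numpy, scipy, OpenCV 4.12 (cv2) and the standard library are available. Lean on these libraries where they do the work, as an engineer would, in place of code of your own. Each camera call takes 0.05 s, during which the arm holds its last target.

## Working session

There is one attempt and no reset: what is moved stays moved. The work goes in short steps, Python scripts to look and compute and a tool call to move; the robot and the scene stay as the last step left them, time stands still between calls to the robot, and variables do not carry over. Pictures are saved under pics/ and viewed, and the job is handed in when it is done.

Besides the shell and the picture viewer there is one more tool, called after "Emit:" by a JSON object that holds its "api" and its "payload". servo_tool: Moves the arm, as the interface text tells. Shifts and turns lie within -1 to 1; 1 stands for 0.2 m of shift or 360 degrees of turn. Its arguments: {"type":"object","properties":{"translation":{"type":"array"},"twist":{"type":"array"},"grip":{"type":"number"},"newtons":{"type":"number"}},"required":["translation","twist"]}

```bash
mkdir -p pics; ls; python3 - <<'E'
from plant import *
import cv2
print(state())
for n in("side","top"):
    print(n,camera_params(n))
    im=get_image(n); cv2.imwrite(f"pics/{n}0.png",im[:,:,::-1])
E
```

```text
pics
{'clock': 0.0, 'qpos': array([-1.38406784e+00,  2.21213329e-01,  1.52756584e+00,  1.96428486e-05,
        1.39469871e+00, -1.26099349e-01]), 'qvel': array([-0.00044278, -0.00047148,  0.00242008, -0.00148026, -0.00041288,
        0.00021508]), 'joint_torque': array([ 1.13667379e-04, -4.94612074e+01, -3.87379611e+01,  7.00172572e-02,
        5.71498973e-02, -1.50518149e-04]), 'tcp_pos': array([ 192.22755184, -594.0304946 ,  197.66917986]), 'eef_rot': array([ 9.87792093e-01,  1.55775135e-01, -1.89071675e-05, -9.42476325e-04]), 'ft_force': array([-0.726333  ,  0.35987373,  0.3307671 ]), 'torque': array([ 0.00322323, -0.01156805, -0.04480736]), 'opening': 86.80979449211956}
side {'fov_y': 46.33755377967535, 'cx': 317.36990892804715, 'cy': 247.3091278735864, 'R': array([[-0.93177482, -0.36241164, -0.02129518],
       [-0.20169387,  0.56555129, -0.79966951],
       [ 0.30185305, -0.74081681, -0.60006266]]), 't': array([ 501.21369411,  157.08352707, 1187.77286972])}
top {'fov_y': 42.01084134395574, 'cx': 318.85574824732146, 'cy': 232.08498220265017, 'R': array([[ 0.0287816 , -0.99952795,  0.01074681],
       [-0.99149144, -0.02991233, -0.12668848],
       [ 0.12695014, -0.00700907, -0.99188434]]), 't': array([  14.0183957 ,  559.75725614, 1406.92676593])}
```

View pics/side0.png

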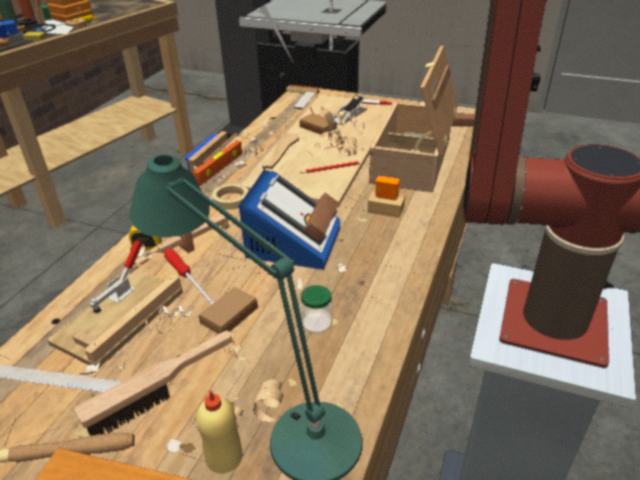

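View pics/top0.png

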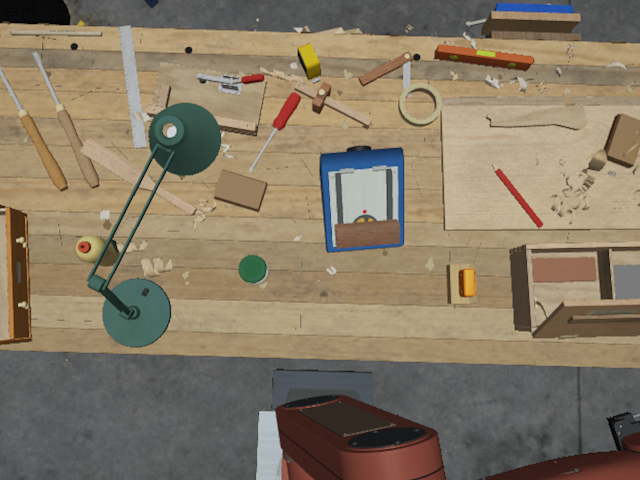

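```bash
cat > h.py <<'E'
import numpy as np, cv2
from plant import *
from scipy.spatial.transform import Rotation as Rn
def K(n):
    c=camera_params(n); f=240/np.tan(np.radians(c['fov_y']/2)); return f,c
def proj(n,X):
    f,c=K(n); p=np.atleast_2d(X)@c['R'].T+c['t']; return p[:,:2]/p[:,2:]*f+[c['cx'],c['cy']]
def ray(n,u):
    f,c=K(n); d=np.array([(u[0]-c['cx'])/f,(u[1]-c['cy'])/f,1.]); R=np.array(c['R']); return -R.T@c['t'], R.T@d
def onz(n,u,z):
    o,d=ray(n,u); return o+d*(z-o[2])/d[2]
def tri(u,v):
    o1,d1=ray('top',u);o2,d2=ray('side',v)
    s=np.linalg.lstsq(np.c_[d1,-d2],o2-o1,rcond=None)[0]
    a,b=o1+s[0]*d1,o2+s[1]*d2; return (a+b)/2,np.linalg.norm(a-b)
E
python3 - <<'E'
import cv2
t=cv2.imread('pics/top0.png');s=cv2.imread('pics/side0.png')
a=cv2.resize(t[140:260,310:420],None,fx=5,fy=5,interpolation=2)
cv2.imwrite('pics/tbox.png',a)
cv2.imwrite('pics/tkey.png',cv2.resize(t[250:315,430:500],None,fx=8,fy=8,interpolation=2))
cv2.imwrite('pics/sbox.png',cv2.resize(s[165:275,230:350],None,fx=5,fy=5,interpolation=2))
cv2.imwrite('pics/skey.png',cv2.resize(s[165:225,355:415],None,fx=8,fy=8,interpolation=2))
E
```

```text
(no output)
```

View pics/tbox.png

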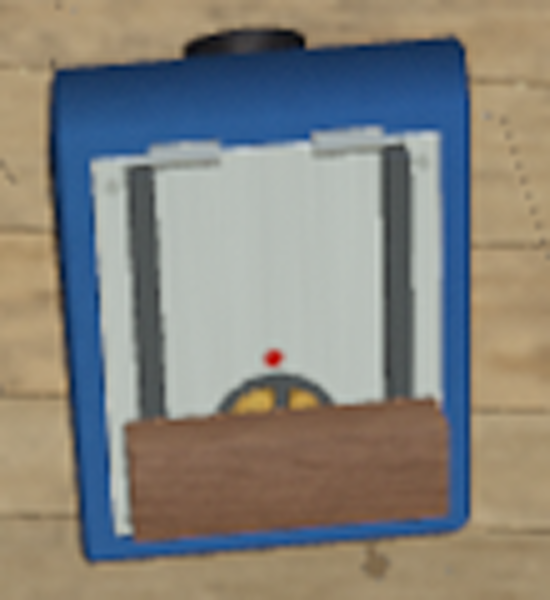

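View pics/tkey.png

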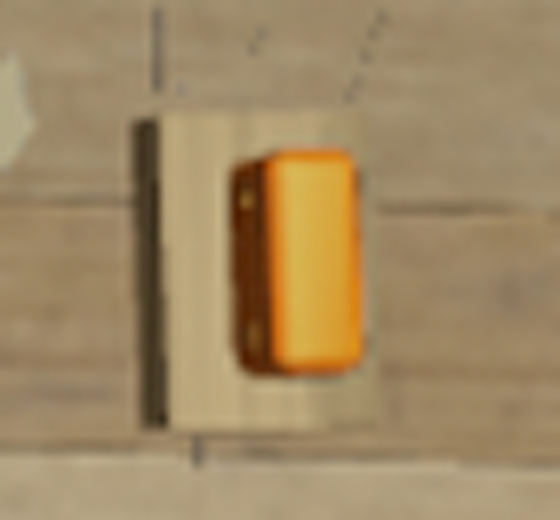

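View pics/sbox.png

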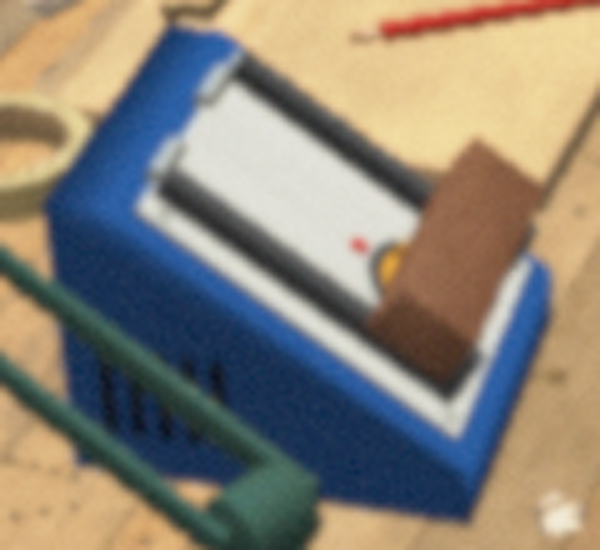

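View pics/skey.png

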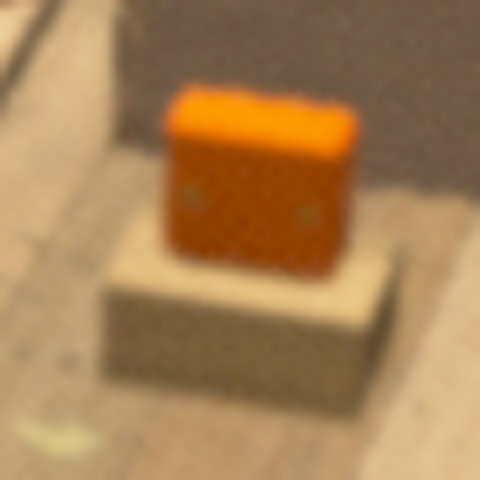

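```bash
python3 - <<'E'
from h import *
np.set_printoptions(precision=1,suppress=True)
print([ -np.array(K(n)[1]['R']).T@K(n)[1]['t'] for n in('top','side')])
t=cv2.imread('pics/top0.png');s=cv2.imread('pics/side0.png')
T=lambda u,v,x0,y0,k:((u+.5)/k-.5+x0,(v+.5)/k-.5+y0)
a=lambda u,v:T(u,v,310,140,5); b=lambda u,v:T(u,v,230,165,5)
P={'dot':tri(a(273,358),b(358,245))}
# offcut top corners
P['ocBL']=tri(a(127,424),b(400,245)) if 0 else None
P['ocUR']=tri(a(440,400),b(476,140))   # upper right top corner
P['ocUL']=tri(a(127,424),b(372,325))
P['ocDR']=tri(a(447,514),b(540,190))
P['boxBR']=tri(a(462,40),b(180,28)) 
P['boxBL']=tri(a(54,72),b(50,205)) 
for k,v in P.items(): print(k,v)
# key/stand by colour
for n,im in(('top',t),('side',s)):
    h=cv2.cvtColor(im,cv2.COLOR_BGR2HSV)
    m=cv2.inRange(h,(5,200,150),(22,255,255))
    if n=='top': m[:, :430]=0;m[:,510:]=0;m[:250]=0;m[320:]=0
    else: m[:,360:]=m[:,360:];m[:, :360]=0;m[:,410:]=0;m[:165]=0;m[215:]=0
    c=max(cv2.findContours(m,0,2)[0],key=cv2.contourArea); print(n,cv2.minAreaRect(c),cv2.boundingRect(c))
k=lambda u,v:T(u,v,430,250,8)
# handle top z=97.5 corners in top view
for u in[(272,152),(355,152),(360,372),(275,372)]: print('handle',onz('top',k(*u),97.5))
for u in[(160,112),(365,112),(380,428),(168,430)]: print('stand',onz('top',k(*u),40))
k2=lambda u,v:T(u,v,355,165,8)
for u in[(175,120),(350,150),(355,95),(190,88)]: print('handle s',onz('side',k2(*u),97.5))
for u in[(103,290),(358,328),(400,240)]: print('stand s',onz('side',k2(*u),40))
E
```

```text
[array([ 376. ,   40.6, 1466.3]), array([140.2, 972.7, 849. ])]
dot (array([602.3, -67.7,  98.7]), np.float64(3.3272466448799323))
ocBL None
ocUR (array([ 575.6, -140.9,  122.2]), np.float64(10.284954810234481))
ocUL (array([569.6,  -3.9, 101.3]), np.float64(1.5623134724202228))
ocDR (array([ 535.8, -145.8,   97.4]), np.float64(4.587958118629978))
boxBR (array([ 731.7, -142.7,  155.5]), np.float64(1.8834489617365386))
boxBL (array([712.1,  33. , 159.4]), np.float64(0.41221936376060625))
top ((468.7677001953125, 282.3184509277344), (27.013898849487305, 10.81665325164795), 86.8201675415039) (463, 269, 12, 28)
side ((387.5, 181.5), (23.0, 11.0), 0.0) (376, 176, 24, 12)
handle [ 480.  -289.2   97.5]
handle [ 480.7 -312.    97.5]
handle [ 420.6 -313.2   97.5]
handle [ 419.9 -290.    97.5]
stand [ 494.9 -270.9   40. ]
stand [ 496.6 -329.7   40. ]
stand [ 406.7 -333.7   40. ]
stand [ 404.4 -273.4   40. ]
handle s [ 479.1 -286.5   97.5]
handle s [ 419.7 -286.5   97.5]
handle s [ 427.3 -322.    97.5]
handle s [ 480.4 -308.5   97.5]
stand s [ 495.7 -265.8   40. ]
stand s [ 409.1 -271.2   40. ]
stand s [ 409.7 -329.8   40. ]
```

```bash
cat >> h.py <<'E'
YAW=np.arctan2(19.6,175.7); BC=np.array([622.5,-66,0])
def box(yaw=None,c=None):
    R=Rn.from_euler('z',YAW if yaw is None else yaw).as_matrix(); return R,(BC if c is None else c)
def onface(n,u,h):
    R,c=box(); nn=R@[-.5736,0,.8192]; p0=c+R@[-100,0,40]+h*nn
    o,d=ray(n,u); p=o+d*((p0-o)@nn)/(d@nn)
    q=R.T@(p-p0); return p, np.array([q@[.8192,0,.5736],q[1]])  # slope coords: up from front edge, lateral
def face2w(s,y,h):
    R,c=box(); return c+R@(np.array([-100,0,40])+s*np.array([.8192,0,.5736])+np.array([0,y,0])+h*np.array([-.5736,0,.8192]))
E
python3 - <<'E'
from h import *
np.set_printoptions(precision=1,suppress=True)
T=lambda u,v,x0,y0,k:((u+.5)/k-.5+x0,(v+.5)/k-.5+y0)
a=lambda u,v:T(u,v,310,140,5); b=lambda u,v:T(u,v,230,165,5)
print('offcut top:'); 
for u in[(127,424),(437,400),(448,512),(134,540)]: print(*onface('top',a(*u),50))
for u in[(410,235),(476,140),(540,190),(465,380)]: print('s',*onface('side',b(*u),50)) 
print('s',*onface('side',b(372,325),50-32))
print('dot',*onface('top',a(273,358),2),*onface('side',b(358,245),2))
for u in[(140,165),(154,415),(396,147),(400,395)]: print('rail',*onface('top',a(*u),18))
for u in[(222,410),(333,405),(278,373)]: print('head',*onface('top',a(*u),15))
print('corners',[onz('top',a(*u),z) for u,z in[((54,72),159),((462,40),159),((468,525),40),((88,560),40)]])
E
```

```text
offcut top:
[564.   -3.  135.3] [94.7 69.1]
[ 578.6 -136.4  135. ] [ 94.3 -65.1]
[ 533.8 -146.1  103.1] [ 38.7 -69.8]
[517.4  -8.5 102.4] [37.4 68.8]
s [563.6 -36.7 132.3] [89.6 35.7]
s [ 567.3 -133.6  127.4] [ 81. -61.]
s [ 534.4 -135.   104.4] [ 40.8 -58.8]
s [513.8  23.5 102.4] [ 37.3 101. ]
s [570.7  -4.5 100.7] [80.2 66.8]
dot [600.9 -68.3  97.3] [97.   0.1] [603.6 -66.6  99.3] [100.5   1.5]
rail [670.   -4.6 169.8] [200.7  55.8]
rail [573.2 -15.9 101.6] [81.6 55.2]
rail [ 681.3 -113.   169.3] [199.7 -53.3]
rail [ 585.4 -124.4  101.6] [ 81.7 -54. ]
head [576.8 -46.1  98.1] [79.9 24.8]
head [580.7 -95.3  97. ] [ 77.9 -24.5]
head [592.7 -69.8 107.3] [95.9 -0.5]
corners [array([712. ,  32.9, 159. ]), array([ 731.6, -141.9,  159. ]), array([ 535.4, -164. ,   40. ]), array([514. ,  10.1,  40. ])]
```

```bash
cat >> h.py <<'E'
np.set_printoptions(precision=3,suppress=True)
def Rt(zdir,ydir):
    z=np.array(zdir,float);z/=np.linalg.norm(z);y=np.array(ydir,float);y-=z*(y@z);y/=np.linalg.norm(y);return np.c_[np.cross(y,z),y,z]
def slopeR(spin=0):   # spin about tool z, deg; 0 => jaws up-slope, tool x level left
    R,_=box(); B=Rt(R@[.5736,0,-.8192],R@[.8192,0,.5736]); return B@Rn.from_euler('z',spin,degrees=True).as_matrix()
def downR(ang): # tool down, jaw (y) direction at world angle ang deg
    a=np.radians(ang); return Rt([0,0,-1],[np.cos(a),np.sin(a),0])
def go(p,Rm,frm=None):
    s=state(); p0,R0=(s['tcp_pos'],Rn.from_quat(s['eef_rot']).as_matrix()) if frm is None else frm
    tr=R0.T@(np.array(p)-p0)/200; tw=Rn.from_matrix(R0.T@Rm).as_rotvec()/(2*np.pi)
    print('tr',tr.round(4).tolist(),'tw',tw.round(4).tolist(),'| mm',np.round(tr*200,1),'deg',np.round(tw*360,1))
def st():
    s=state(); print('t',round(s['clock'],2),'p',s['tcp_pos'].round(1),'q',s['qpos'].round(2),'F',s['ft_force'].round(1),'M',s['torque'].round(2),'open',round(s['opening'],1))
E
python3 - <<'E'
from h import *
for u,z in [((520,330),80),((535,335),150),((520,330),0),((513,250),100)]: print(onz('top',u,z))
print(tri((535,336),(422,100)),tri((513,247),(371,170)))
print('appr',face2w(60.5,0,134),face2w(60.5,0,34)); R0=Rn.from_quat(state()['eef_rot']).as_matrix()
go([250,-250,260],downR(-45)); go(face2w(60.5,0,134),slopeR(),([250,-250,260],downR(-45)))
E
```

```text
[ 349.71  -417.707   80.   ]
[ 341.61  -425.841  150.   ]
[ 348.194 -444.157    0.   ]
[ 523.975 -397.736  100.   ]
(array([ 367.969, -364.863,  303.354]), np.float64(49.80192634731524)) (array([ 533.912, -414.791,   49.047]), np.float64(5.113648012622479))
appr [495.984 -80.113 184.476] [552.99  -73.754 102.556]
tr [0.8044, -1.5484, -0.3085] tw [-0.0003, -0.0001, -0.0752] | mm [ 160.9 -309.7  -61.7] deg [ -0.1  -0.  -27.1]
tr [1.4703, 0.269, 0.3776] tw [-0.0905, 0.0435, -0.1381] | mm [294.1  53.8  75.5] deg [-32.6  15.7 -49.7]
```

Emit:
{"api": "servo_tool", "payload": {"translation": [[0.1, -0.2, -0.2], [0.2, -0.4, -0.3], [0.3, -0.6, -0.3], [0.45, -0.9, -0.3], [0.5, -0.98, -0.3], [0.5, -0.98, -0.3], [0.5, -0.98, -0.3], [0.5, -0.98, -0.3]], "twist": [[0, 0, -0.01], [0, 0, -0.02], [0, 0, -0.03], [0, 0, -0.04], [0, 0, -0.05], [0, 0, -0.06], [0, 0, -0.075], [0, 0, -0.075]], "grip": 1, "newtons": 20}}

```text
clock: 1.1
tcp_pos: [227.1, -377.1, 258.5]
eef_rot: [0.924, 0.382, 0.0, -0.0]
ft_force: [0.3, -0.9, 0.3]
opening: 87.3
```

```bash
python3 - <<'E'
from h import *
st(); go([300,-210,250],downR(-35)); go(face2w(60.5,0,134),slopeR())
E
```

```text
t 1.1 p [ 227.1 -377.1  258.5] q [-1.21 -0.27  1.9   0.    1.52 -0.42] F [ 0.3 -0.9  0.3] M [ 0.04 -0.02 -0.01] open 87.3
tr [0.8477, -0.3347, 0.0426] tw [-0.0001, -0.0, -0.0281] | mm [169.5 -66.9   8.5] deg [ -0.   -0.  -10.1]
tr [2.0003, -0.1032, 0.3704] tw [-0.0906, 0.0436, -0.1384] | mm [400.1 -20.6  74.1] deg [-32.6  15.7 -49.8]
```

Emit:
{"api": "servo_tool", "payload": {"translation": [[0.25, -0.1, 0.0], [0.5, -0.2, 0.0], [0.75, -0.25, 0.0], [0.95, -0.25, 0.0], [0.98, -0.2, 0.0], [0.98, -0.15, 0.0], [0.98, -0.15, 0.0], [0.98, -0.15, 0.0]], "twist": [[0, 0, -0.02], [-0.01, 0.005, -0.04], [-0.02, 0.01, -0.06], [-0.03, 0.015, -0.08], [-0.05, 0.02, -0.1], [-0.065, 0.03, -0.12], [-0.08, 0.04, -0.13], [-0.0906, 0.0436, -0.1384]]}}

```text
clock: 2.1
tcp_pos: [344.3, -218.1, 258.4]
eef_rot: [0.636, 0.71, 0.225, 0.201]
ft_force: [-0.6, 0.7, -0.7]
opening: 87.1
```

```bash
python3 - <<'E'
from h import *
st(); go(face2w(60.5,0,134),slopeR());go(face2w(60.5,0,34),slopeR())
E
```

```text
t 2.1 p [ 344.3 -218.1  258.4] q [-1.35 -0.76  2.33  0.61  1.51 -1.48] F [-0.6  0.7 -0.7] M [-0.04  0.28 -0.01] open 87.1
tr [0.6024, 0.4652, 0.7799] tw [0.0005, 0.0001, -0.0002] | mm [120.5  93.  156. ] deg [ 0.2  0.  -0.1]
tr [0.6026, 0.4638, 1.28] tw [0.0005, 0.0001, -0.0002] | mm [120.5  92.8 256. ] deg [ 0.2  0.  -0.1]
```

Emit:
{"api": "servo_tool", "payload": {"translation": [[0.15, 0.12, 0.05], [0.3, 0.23, 0.15], [0.45, 0.35, 0.35], [0.6, 0.465, 0.55], [0.6, 0.465, 0.7], [0.6, 0.465, 0.78], [0.6, 0.465, 0.78], [0.6, 0.465, 0.78]], "twist": [[0, 0, 0], [0, 0, 0], [0, 0, 0], [0, 0, 0], [0, 0, 0], [0, 0, 0], [0, 0, 0], [0, 0, 0]]}}

```text
clock: 3.1
tcp_pos: [496.0, -80.5, 184.8]
eef_rot: [0.636, 0.711, 0.224, 0.201]
ft_force: [0.1, 0.3, 1.1]
opening: 87.0
```

```bash
python3 - <<'E'
from h import *
st(); go(face2w(60.5,0,34),slopeR())
for n in("side","top"):
    cv2.imwrite(f"pics/{n}1.png",get_image(n)[:,:,::-1])
a=cv2.imread('pics/side1.png')[130:290,200:400];b=cv2.imread('pics/top1.png')[130:290,270:470]
cv2.imwrite('pics/c1.png',cv2.resize(np.hstack([a,b]),None,fx=2,fy=2,interpolation=2))
E
```

```text
t 3.1 p [496.  -80.5 184.8] q [-0.61 -0.59  2.38  0.49  0.93 -0.93] F [0.1 0.3 1.1] M [-0.05  0.32  0.04] open 87.0
tr [0.0019, -0.0013, 0.5016] tw [0.0001, 0.0001, -0.0001] | mm [  0.4  -0.3 100.3] deg [ 0.  0. -0.]
```

View pics/c1.png

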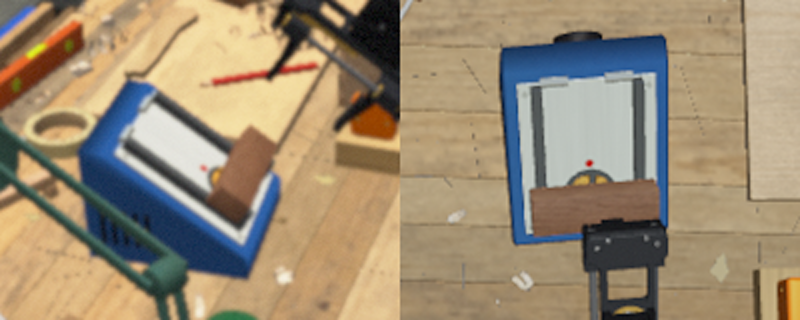

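```bash
python3 - <<'E'
from h import *
s=state();R=Rn.from_quat(s['eef_rot']).as_matrix()
for d in(0,14,-60,-80):
    for n in('top','side'): print(d,n,proj(n,s['tcp_pos']+R[:,2]*d))
E
```

```text
0 top [[372.863 254.782]]
0 side [[345.384 187.57 ]]
14 top [[371.981 251.435]]
14 side [[341.937 191.45 ]]
-60 top [[376.841 269.89 ]]
-60 side [[360.696 170.331]]
-80 top [[378.245 275.219]]
-80 side [[366.004 164.355]]
```

```bash
python3 - <<'E'
from h import *
s=state();R=Rn.from_quat(s['eef_rot']).as_matrix()
for v in([0,43.5,14],[0,-43.5,14],[0,58,14],[0,-58,14],[37,95,-60],[-37,95,-60]):
    for n in('top','side'): print(v,n,proj(n,s['tcp_pos']+R@v))
a=cv2.imread('pics/side1.png')[120:220,300:420];
cv2.imwrite('pics/c2.png',cv2.resize(a,None,fx=5,fy=5,interpolation=2))
E
```

```text
[0, 43.5, 14] top [[371.53  232.991]]
[0, 43.5, 14] side [[326.866 180.29 ]]
[0, -43.5, 14] top [[372.419 269.31 ]]
[0, -43.5, 14] side [[356.84  202.487]]
[0, 58, 14] top [[371.377 226.712]]
[0, 58, 14] side [[321.804 176.541]]
[0, -58, 14] top [[372.561 275.146]]
[0, -58, 14] side [[361.771 206.139]]
[37, 95, -60] top [[356.604 228.81 ]]
[37, 95, -60] side [[322.352 152.267]]
[-37, 95, -60] top [[395.3   225.729]]
[-37, 95, -60] side [[330.607 137.304]]
```

View pics/c2.png

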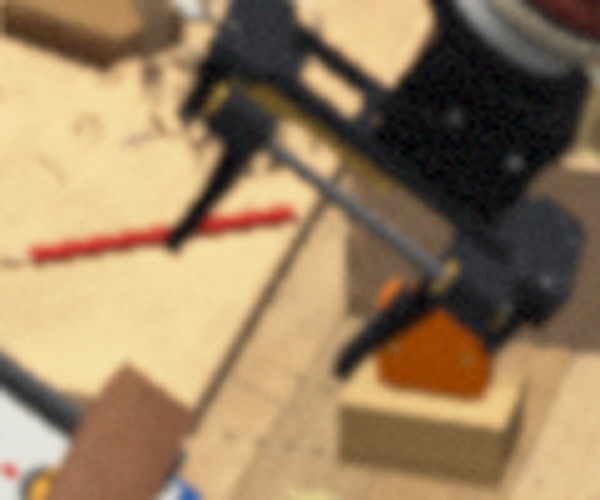

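```bash
python3 - <<'E'
from h import *
for n in("side","top"):
    cv2.imwrite(f"pics/{n}2.png",get_image(n)[:,:,::-1])
st()
a=cv2.imread('pics/side2.png')[120:220,300:420];b=cv2.imread('pics/top2.png')[200:300,320:440];
cv2.imwrite('pics/c3.png',cv2.resize(np.hstack([a,b]),None,fx=3.3,fy=3.3,interpolation=2))
print(np.abs(cv2.imread('pics/side1.png').astype(int)-cv2.imread('pics/side2.png')).max(2).__gt__(40).sum())
E
```

```text
t 3.3 p [496.2 -80.9 185.3] q [-0.61 -0.59  2.38  0.49  0.93 -0.93] F [-0.5 -0.  -0.5] M [-0.03  0.21 -0.07] open 87.1
8
```

View pics/c3.png

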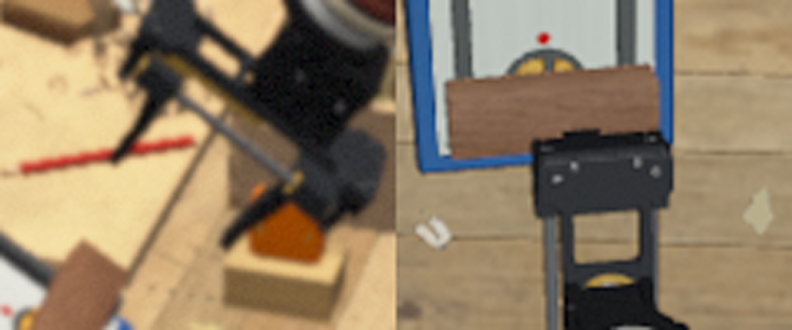

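Emit:
{"api": "servo_tool", "payload": {"translation": [[0, 0, 0.05], [0, 0, 0.1], [0, 0, 0.15], [0, 0, 0.2], [0, 0, 0.25], [0, 0, 0.3], [0, 0, 0.3], [0, 0, 0.3]], "twist": [[0, 0, 0], [0, 0, 0], [0, 0, 0], [0, 0, 0], [0, 0, 0], [0, 0, 0], [0, 0, 0], [0, 0, 0]]}}

```text
clock: 4.3
tcp_pos: [530.3, -76.2, 135.2]
eef_rot: [0.636, 0.711, 0.224, 0.201]
ft_force: [-0.4, -0.8, 0.4]
opening: 87.3
```

```bash
python3 - <<'E'
from h import *
for n in("side","top"):
    cv2.imwrite(f"pics/{n}3.png",get_image(n)[:,:,::-1])
st(); go(face2w(60.5,0,34),slopeR())
s=state();R=Rn.from_quat(s['eef_rot']).as_matrix()
for v in([0,43.5,14],[0,-43.5,14]):
    for n in('top','side'): print(v,n,proj(n,s['tcp_pos']+R@v))
a=cv2.imread('pics/side3.png')[140:260,250:370];b=cv2.imread('pics/top3.png')[180:300,320:440];
cv2.imwrite('pics/c4.png',cv2.resize(np.hstack([a,b]),None,fx=3.3,fy=3.3,interpolation=2))
E
```

```text
t 4.4 p [530.5 -76.5 135.6] q [-0.54 -0.4   2.36  0.53  0.75 -0.96] F [-0.6 -0.6  0.2] M [-0.04  0.27 -0.07] open 86.7
tr [0.001, -0.0021, 0.2006] tw [0.0002, 0.0001, 0.0001] | mm [ 0.2 -0.4 40.1] deg [0.1 0.  0. ]
[0, 43.5, 14] top [[367.501 219.913]]
[0, 43.5, 14] side [[312.84 197.17]]
[0, -43.5, 14] top [[368.516 255.207]]
[0, -43.5, 14] side [[342.161 218.54 ]]
```

View pics/c4.png

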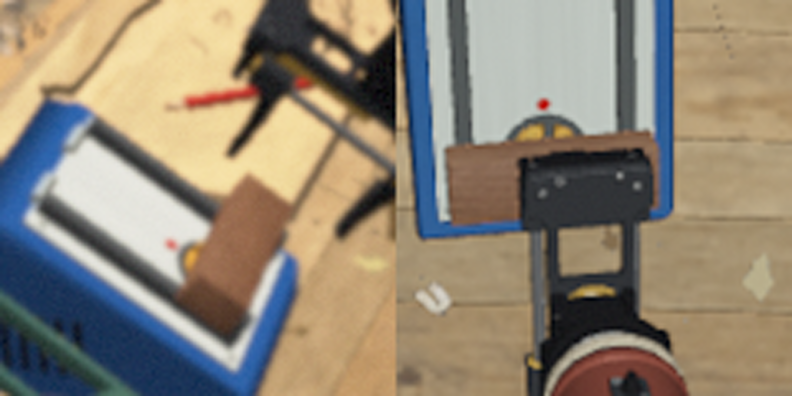

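```bash
python3 - <<'E'
from h import *
s=state();R=Rn.from_quat(s['eef_rot']).as_matrix()
for v in([0,0,0],[0,0,-60],[0,0,-120],[0,0,-180],[0,95,-60],[0,95,-90],[37.5,95,-60],[-37.5,95,-60],[0,95,-120]):
    print(v,proj('top',s['tcp_pos']+R@v),proj('side',s['tcp_pos']+R@v))
print('offcut top centre',proj('side',face2w(60.5,0,50)),proj('top',face2w(60.5,0,50)))
a=cv2.imread('pics/side3.png')[90:240,290:440];b=cv2.imread('pics/top3.png')[210:330,330:450];
cv2.imwrite('pics/c5.png',cv2.resize(a,None,fx=4,fy=4,interpolation=2))
cv2.imwrite('pics/c6.png',cv2.resize(b,None,fx=5,fy=5,interpolation=2))
E
```

```text
[0, 0, 0] [[368.833 240.909]] [[330.836 204.243]]
[0, 0, -60] [[372.509 254.798]] [[345.284 187.956]]
[0, 0, -120] [[376.502 269.88 ]] [[360.587 170.703]]
[0, 0, -180] [[380.854 286.317]] [[376.825 152.398]]
[0, 95, -60] [[371.464 213.468]] [[311.938 163.242]]
[0, 95, -90] [[373.466 220.219]] [[319.08  154.269]]
[37.5, 95, -60] [[352.69 214.98]] [[307.467 171.202]]
[-37.5, 95, -60] [[390.214 211.958]] [[316.21  155.635]]
[0, 95, -120] [[375.559 227.271]] [[326.438 145.027]]
offcut top centre [[325.37  210.678]] [[367.349 235.802]]
```

View pics/c5.png

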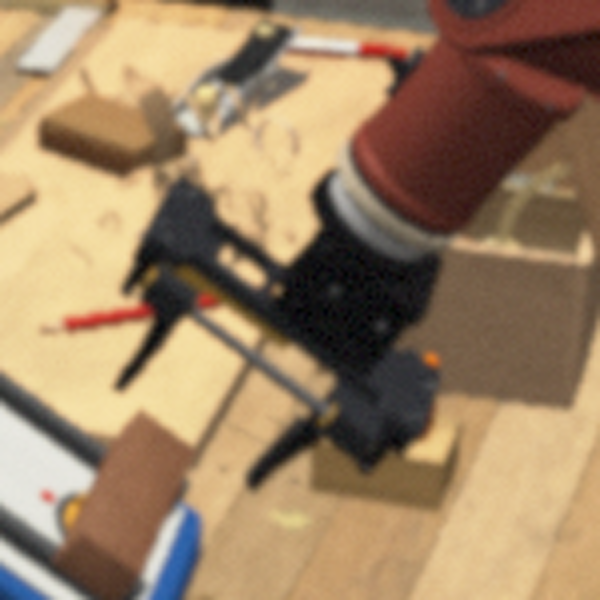

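View pics/c6.png

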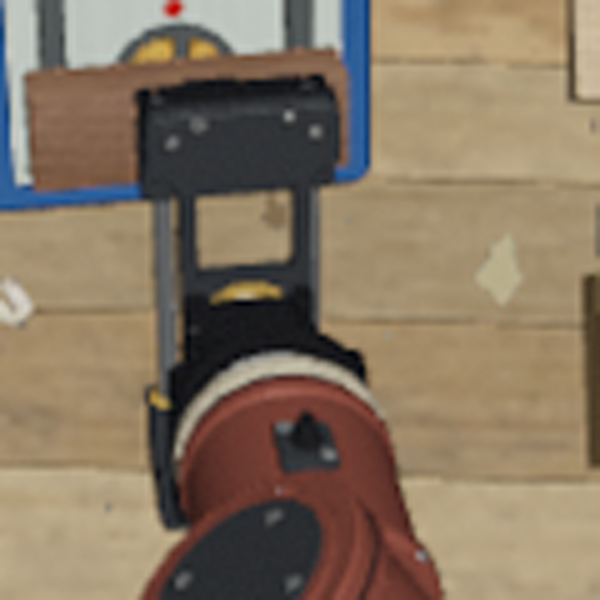

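Emit:
{"api": "servo_tool", "payload": {"translation": [[0, 0, 0.03], [0, 0, 0.06], [0, 0, 0.09], [0, 0, 0.12], [0, 0, 0.15], [0, 0, 0.18], [0, 0, 0.2], [0, 0, 0.2]], "twist": [[0, 0, 0], [0, 0, 0], [0, 0, 0], [0, 0, 0], [0, 0, 0], [0, 0, 0], [0, 0, 0], [0, 0, 0]]}}

```text
clock: 5.4
tcp_pos: [553.0, -73.6, 102.0]
eef_rot: [0.636, 0.711, 0.224, 0.2]
ft_force: [0.6, -0.5, -0.6]
opening: 87.2
```

```bash
python3 - <<'E'
from h import *
for n in("side",):
    cv2.imwrite(f"pics/{n}4.png",get_image(n)[:,:,::-1])
st(); go(face2w(60.5,0,34),slopeR())
a=cv2.imread('pics/side4.png')[130:260,270:400]
cv2.imwrite('pics/c7.png',cv2.resize(a,None,fx=4.5,fy=4.5,interpolation=2))
E
```

```text
t 5.45 p [553.  -73.6 102.2] q [-0.5  -0.27  2.33  0.58  0.64 -1.  ] F [-0.2  0.2 -0. ] M [-0.01  0.23 -0.05] open 86.9
tr [-0.0007, 0.0008, -0.0016] tw [0.0, -0.0, 0.0001] | mm [-0.1  0.2 -0.3] deg [ 0. -0.  0.]
```

View pics/c7.png

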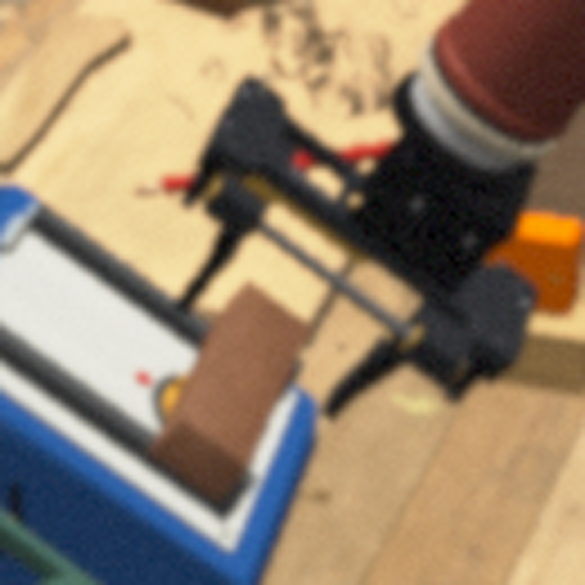

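```bash
python3 - <<'E'
from h import *
for h in(20,40,54,70):
  print(h,[onface('side',u,h)[1] for u in((343.3,221.1),(311,196.7))])
E
```

```text
20 [array([ -0.139, -51.801]), array([101.449, -54.936])]
40 [array([  6.101, -23.154]), array([105.13, -26.21])]
54 [array([10.468, -3.101]), array([107.707,  -6.102])]
70 [array([15.46 , 19.817]), array([110.652,  16.879])]
```

Emit:
{"api": "servo_tool", "payload": {"translation": [[0, 0, 0], [0, 0, 0], [0, 0, 0], [0, 0, 0], [0, 0, 0], [0, 0, 0], [0, 0, 0], [0, 0, 0]], "twist": [[0, 0, 0], [0, 0, 0], [0, 0, 0], [0, 0, 0], [0, 0, 0], [0, 0, 0], [0, 0, 0], [0, 0, 0]], "grip": 0.3, "newtons": 15}}

```text
clock: 6.45
tcp_pos: [553.1, -73.7, 102.4]
eef_rot: [0.636, 0.711, 0.224, 0.201]
ft_force: [0.6, 0.6, -0.3]
opening: 26.9
```

```bash
python3 - <<'E'
from h import *
for n in("side","top"):
    cv2.imwrite(f"pics/{n}5.png",get_image(n)[:,:,::-1])
st()
a=cv2.imread('pics/side5.png')[130:260,270:400];b=cv2.imread('pics/top5.png')[180:310,310:440]
cv2.imwrite('pics/c8.png',cv2.resize(np.hstack([a,b]),None,fx=3,fy=3,interpolation=2))
E
```

```text
t 6.55 p [553.1 -73.7 102.4] q [-0.5  -0.27  2.33  0.58  0.64 -1.  ] F [ 0.8 -0.5 -0.8] M [-0.06  0.32  0.  ] open 26.2
```

View pics/c8.png

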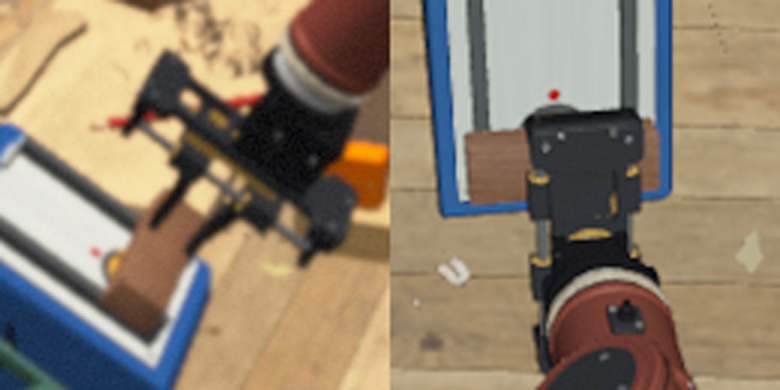

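Emit:
{"api": "servo_tool", "payload": {"translation": [[0, 0, 0], [0, 0, 0], [0, 0, 0], [0, 0, 0], [0, 0, 0], [0, 0, 0.02], [0, 0, 0.05], [0, 0, 0.08]], "twist": [[0, 0, 0], [0, 0, 0], [0, 0, 0], [0, 0, 0], [0, 0, 0], [0, 0, 0], [0, 0, 0], [0, 0, 0]], "grip": 1}}

```text
clock: 7.55
tcp_pos: [562.4, -72.6, 88.8]
eef_rot: [0.636, 0.711, 0.224, 0.201]
ft_force: [-0.8, 1.0, -0.3]
opening: 86.1
```

```bash
python3 - <<'E'
from h import *
for n in("side",):
    cv2.imwrite(f"pics/{n}6.png",get_image(n)[:,:,::-1])
st()
a=cv2.imread('pics/side6.png')[130:260,270:400]
cv2.imwrite('pics/c9.png',cv2.resize(a,None,fx=4.5,fy=4.5,interpolation=2))
E
```

```text
t 7.6 p [562.2 -72.5  88.2] q [-0.48 -0.21  2.32  0.61  0.6  -1.03] F [-0.7 -0.3 -0.6] M [-0.09  0.27 -0.04] open 86.5
```

View pics/c9.png

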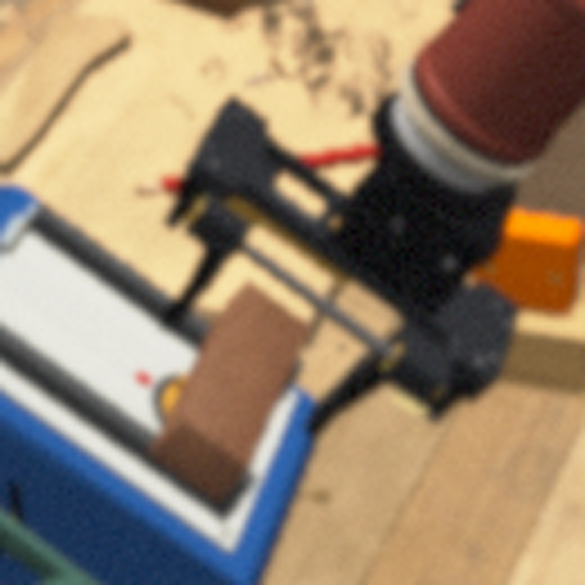

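```bash
python3 - <<'E'
from h import *
for h in(20,30,38,46):
  print(h,[onface('side',u,h)[1] for u in((308.2,200.7),(339.3,225.6))])
R=Rn.from_quat(state()['eef_rot']).as_matrix()
for d in range(-30,20,5): print(d,proj('side',state()['tcp_pos']+R@[0,0,d]))
E
```

```text
20 [array([103.08 , -34.026]), array([  5.103, -25.993])]
30 [array([104.9  , -19.926]), array([  8.156, -11.995])]
38 [array([106.356,  -8.647]), array([10.599, -0.796])]
46 [array([107.812,   2.633]), array([13.042, 10.403])]
-30 [[324.838 211.689]]
-25 [[323.701 212.975]]
-20 [[322.569 214.255]]
-15 [[321.442 215.529]]
-10 [[320.32  216.797]]
-5 [[319.204 218.06 ]]
0 [[318.092 219.316]]
5 [[316.986 220.567]]
10 [[315.884 221.813]]
15 [[314.787 223.053]]
```

Emit:
{"api": "servo_tool", "payload": {"translation": [[0, 0, 0.02], [0, 0, 0.04], [0, 0, 0.06], [0, 0, 0.08], [0, 0, 0.09], [0, 0, 0.09], [0, 0, 0.09], [0, 0, 0.09]], "twist": [[0, 0, 0], [0, 0, 0], [0, 0, 0], [0, 0, 0], [0, 0, 0], [0, 0, 0], [0, 0, 0], [0, 0, 0]], "grip": 0.4, "newtons": 20}}

```text
clock: 8.6
tcp_pos: [572.4, -71.5, 74.5]
eef_rot: [0.636, 0.711, 0.224, 0.201]
ft_force: [0.6, 0.2, -1.5]
opening: 45.1
```

```bash
python3 - <<'E'
from h import *
for n in("side",):
    cv2.imwrite(f"pics/{n}7.png",get_image(n)[:,:,::-1])
st()
a=cv2.imread('pics/side7.png')[130:260,270:400]
cv2.imwrite('pics/c10.png',cv2.resize(a,None,fx=4.5,fy=4.5,interpolation=2))
E
```

```text
t 8.65 p [572.4 -71.6  74.5] q [-0.47 -0.15  2.3   0.64  0.55 -1.05] F [-0.6  0.4 -1. ] M [-0.06  0.35  0.05] open 44.7
```

View pics/c10.png

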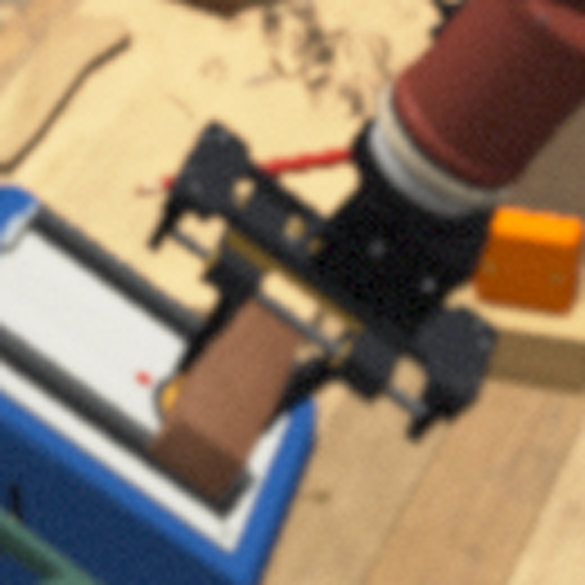

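Emit:
{"api": "servo_tool", "payload": {"translation": [[0, 0, 0], [0, 0, -0.03], [0, 0, -0.08], [0, 0, -0.15], [0, 0, -0.25], [0, 0, -0.35], [0, 0, -0.45], [0, 0, -0.5]], "twist": [[0, 0, 0], [0, 0, 0], [0, 0, 0], [0, 0, 0], [0, 0, 0], [0, 0, 0], [0, 0, 0], [0, 0, 0]], "newtons": 30}}

```text
clock: 9.65
tcp_pos: [515.4, -78.5, 158.2]
eef_rot: [0.635, 0.711, 0.224, 0.202]
ft_force: [-0.0, 0.8, -0.8]
opening: 44.8
```

```bash
python3 - <<'E'
from h import *
for n in("side","top"):
    cv2.imwrite(f"pics/{n}8.png",get_image(n)[:,:,::-1])
st()
a=cv2.imread('pics/side8.png')[110:260,250:400];b=cv2.imread('pics/top8.png')[150:300,300:450]
cv2.imwrite('pics/c11.png',cv2.resize(np.hstack([a,b]),None,fx=2.6,fy=2.6,interpolation=2))
E
```

```text
t 9.75 p [515.8 -78.6 158.1] q [-0.57 -0.49  2.37  0.51  0.83 -0.94] F [ 0.5 -0.4 -0.1] M [-0.07  0.35 -0.04] open 44.8
```

View pics/c11.png

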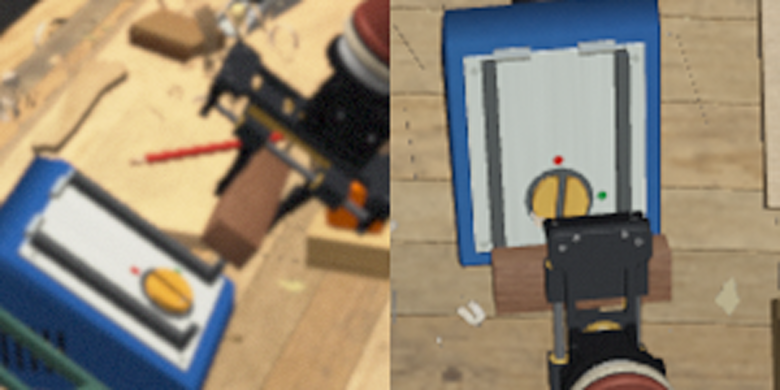

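```bash
python3 - <<'E'
from h import *
go([440,-80,140],downR(6.4)); go([425,-80,40],downR(6.4),([440,-80,140],downR(6.4)))
R,c=box(); p=np.array([572.4,-71.6,74.5]); print(R.T@(p-c-R@[-100,0,40])@np.c_[[.8192,0,.5736],[0,1,0],[-.5736,0,.8192]])
E
```

```text
tr [0.0352, -0.3605, -0.1434] tw [0.0976, 0.0004, -0.0] | mm [  7.  -72.1 -28.7] deg [35.2  0.1 -0. ]
tr [0.0084, -0.0745, 0.5] tw [0.0, 0.0, 0.0] | mm [  1.7 -14.9 100. ] deg [0. 0. 0.]
[60.412 -0.011 -0.181]
```

Emit:
{"api": "servo_tool", "payload": {"translation": [[0.01, -0.05, -0.08], [0.015, -0.1, -0.12], [0.02, -0.15, -0.143], [0.03, -0.2, -0.143], [0.035, -0.25, -0.143], [0.035, -0.3, -0.143], [0.035, -0.36, -0.143], [0.035, -0.36, -0.143]], "twist": [[0, 0, 0], [0.015, 0, 0], [0.03, 0, 0], [0.05, 0, 0], [0.07, 0, 0], [0.085, 0, 0], [0.0976, 0.0004, 0], [0.0976, 0.0004, 0]]}}

```text
clock: 10.75
tcp_pos: [439.8, -78.7, 137.1]
eef_rot: [0.666, 0.746, -0.0, -0.003]
ft_force: [0.5, 0.2, -1.1]
opening: 44.5
```

```bash
python3 - <<'E'
from h import *
for n in("side","top"):
    cv2.imwrite(f"pics/{n}9.png",get_image(n)[:,:,::-1])
st(); p=state()['tcp_pos']
for d in(14,0,-20,-34): print(d,proj('side',p+[0,0,-d]),proj('top',p+[0,0,-d]))
a=cv2.imread('pics/side9.png')[110:290,290:470];b=cv2.imread('pics/top9.png')[170:350,300:480]
cv2.imwrite('pics/c12.png',cv2.resize(np.hstack([a,b]),None,fx=2.2,fy=2.2,interpolation=2))
E
```

```text
t 10.85 p [439.8 -79.  137.9] q [-0.36 -0.16  2.04  0.    1.27 -0.47] F [ 0.  0. -2.] M [-0.   -0.09  0.01] open 44.9
14 [[367.834 214.898]] [[368.745 283.543]]
0 [[368.032 209.845]] [[369.338 283.246]]
-20 [[368.319 202.511]] [[370.207 282.81 ]]
-34 [[368.524 197.295]] [[370.832 282.498]]
```

View pics/c12.png

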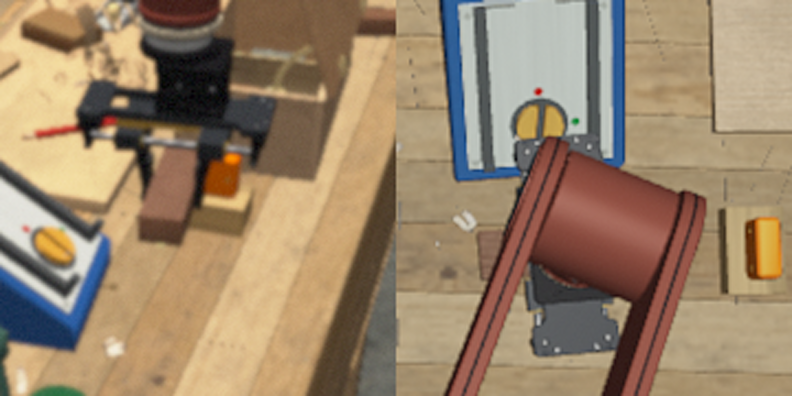

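Emit:
{"api": "servo_tool", "payload": {"translation": [[0, -0.04, 0.08], [0, -0.075, 0.2], [0, -0.075, 0.32], [0, -0.075, 0.44], [0, -0.075, 0.54], [0, -0.075, 0.6], [0, -0.075, 0.65], [0, -0.075, 0.65]], "twist": [[0, 0, 0], [0, 0, 0], [0, 0, 0], [0, 0, 0], [0, 0, 0], [0, 0, 0], [0, 0, 0], [0, 0, 0]]}}

```text
clock: 11.85
tcp_pos: [424.0, -80.7, 8.1]
eef_rot: [0.666, 0.746, -0.0, -0.002]
ft_force: [1.1, 0.2, -1.8]
opening: 44.5
```

```bash
python3 - <<'E'
from h import *
for n in("side",):
    cv2.imwrite(f"pics/{n}10.png",get_image(n)[:,:,::-1])
st(); p=state()['tcp_pos']
a=cv2.imread('pics/side10.png')[150:300,290:440]
cv2.imwrite('pics/c13.png',cv2.resize(a,None,fx=4,fy=4,interpolation=2))
E
```

```text
t 11.9 p [424.6 -80.9   8.7] q [-0.37 -0.    2.16  0.    0.99 -0.48] F [-0.2  0.2 -0.9] M [ 0.04 -0.11 -0.02] open 45.0
```

View pics/c13.png

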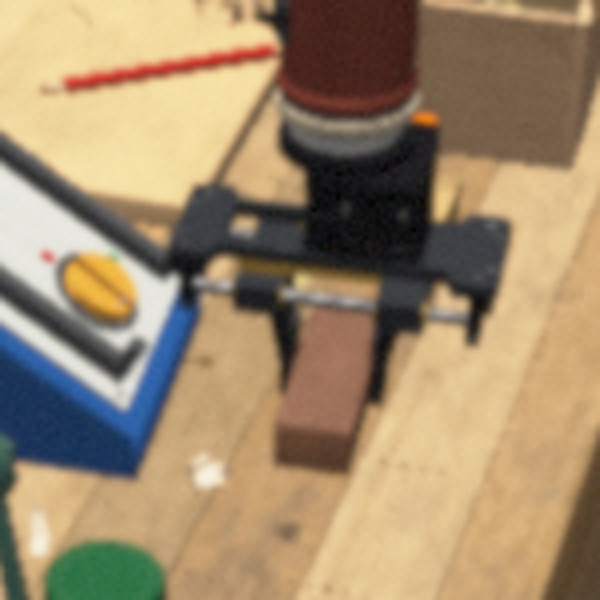

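Emit:
{"api": "servo_tool", "payload": {"translation": [[0, 0, 0.02], [0, 0, 0.04], [0, 0, 0.06], [0, 0, 0.08], [0, 0, 0.1], [0, 0, 0.115], [0, 0, 0.125], [0, 0, 0.125]], "twist": [[0, 0, 0], [0, 0, 0], [0, 0, 0], [0, 0, 0], [0, 0, 0], [0, 0, 0], [0, 0, 0], [0, 0, 0]]}}

```text
clock: 12.9
tcp_pos: [424.7, -80.8, -16.3]
eef_rot: [0.666, 0.746, -0.0, -0.001]
ft_force: [0.1, 0.8, 0.3]
opening: 44.7
```

```bash
python3 - <<'E'
from h import *
st()
E
```

```text
t 12.9 p [424.7 -80.8 -16.3] q [-0.37  0.05  2.17  0.    0.93 -0.48] F [0.1 0.8 0.3] M [0.01 0.   0.02] open 44.7
```

Emit:
{"api": "servo_tool", "payload": {"translation": [[0, 0, 0.004], [0, 0, 0.008], [0, 0, 0.012], [0, 0, 0.015], [0, 0, 0.015], [0, 0, 0.015], [0, 0, 0.015], [0, 0, 0.015]], "twist": [[0, 0, 0], [0, 0, 0], [0, 0, 0], [0, 0, 0], [0, 0, 0], [0, 0, 0], [0, 0, 0], [0, 0, 0]]}}

```text
clock: 13.9
tcp_pos: [424.7, -80.9, -16.5]
eef_rot: [0.666, 0.746, -0.001, -0.002]
ft_force: [-14.6, 4.7, 35.4]
opening: 44.5
```

```bash
python3 - <<'E'
from h import *
st()
E
```

```text
t 13.9 p [424.7 -80.9 -16.5] q [-0.37  0.05  2.17  0.    0.93 -0.48] F [-14.6   4.7  35.4] M [ 0.7   2.58 -0.12] open 44.5
```

Emit:
{"api": "servo_tool", "payload": {"translation": [[0, 0, -0.012], [0, 0, -0.015], [0, 0, -0.015], [0, 0, -0.015], [0, 0, -0.015], [0, 0, -0.1], [0, 0, -0.3], [0, 0, -0.6]], "twist": [[0, 0, 0], [0, 0, 0], [0, 0, 0], [0, 0, 0], [0, 0, 0], [0, 0, 0], [0, 0, 0], [0, 0, 0]], "grip": 1}}

```text
clock: 14.9
tcp_pos: [422.8, -80.3, 100.0]
eef_rot: [0.666, 0.746, -0.001, -0.004]
ft_force: [1.3, -0.4, -0.7]
opening: 87.1
```

```bash
python3 - <<'E'
from h import *
for n in("side","top"):
    cv2.imwrite(f"pics/{n}11.png",get_image(n)[:,:,::-1])
st()
a=cv2.imread('pics/side11.png')[110:290,230:410];b=cv2.imread('pics/top11.png')[170:350,300:480]
cv2.imwrite('pics/c14.png',cv2.resize(np.hstack([a,b]),None,fx=2.2,fy=2.2,interpolation=2))
E
```

```text
t 15.0 p [429.6 -82.8 107.2] q [-0.37 -0.16  2.1   0.    1.2  -0.48] F [ 1.5 -1.3  0.7] M [-0.03 -0.18 -0.03] open 86.9
```

View pics/c14.png

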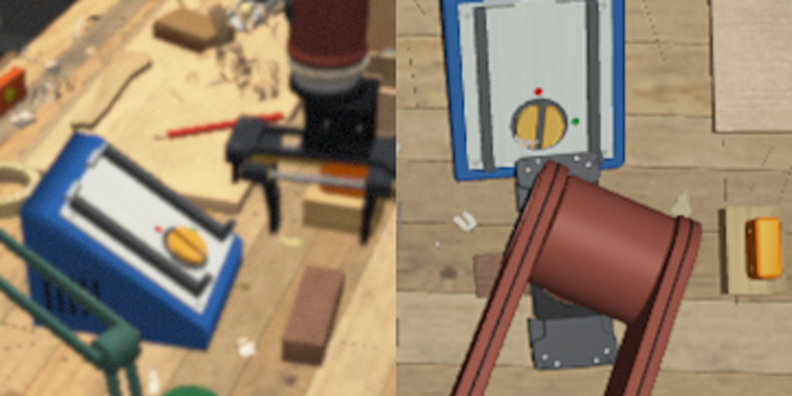

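```bash
python3 - <<'E'
from h import *
for n,(x0,x1,y0,y1) in (('top',(345,378,208,245)),('side',(295,335,205,240))):
    im=cv2.imread(f'pics/{n}11.png'); h=cv2.cvtColor(im,cv2.COLOR_BGR2HSV)
    m=np.zeros(h.shape[:2],np.uint8); m[y0:y1,x0:x1]=cv2.inRange(h,(12,90,90),(32,255,255))[y0:y1,x0:x1]
    cs=[c for c in cv2.findContours(m,0,1)[0] if cv2.contourArea(c)>15]
    print(n,[(cv2.contourArea(c),cv2.minEnclosingCircle(c)[0]) for c in cs])
    pts=np.vstack(cs); e=cv2.fitEllipse(cv2.convexHull(pts)); print(e)
    print(onface(n,e[0],15), 'm')
    cr=cv2.resize(im[y0-8:y1+8,x0-12:x1+12],None,fx=8,fy=8,interpolation=2); cv2.imwrite(f'pics/f_{n}.png',cr); print(x0-12,y0-8,cr.shape)
E
```

```text
top [(127.5, (368.5, 227.0)), (114.5, (360.0, 225.0))]
((365.1030578613281, 226.59326171875), (19.633760452270508, 21.933218002319336), 90.70491027832031)
(array([567.584, -71.601,  89.682]), array([65.199,  0.521])) m
333 200 (424, 456, 3)
side [(210.5, (314.0, 222.0)), (37.5, (328.5, 206.0))]
((322.00030517578125, 216.82298278808594), (22.83300018310547, 34.44173049926758), 67.16707611083984)
(array([560.089, -93.233,  82.787]), array([ 53.177, -20.146])) m
283 197 (408, 512, 3)
```

View pics/f_top.png

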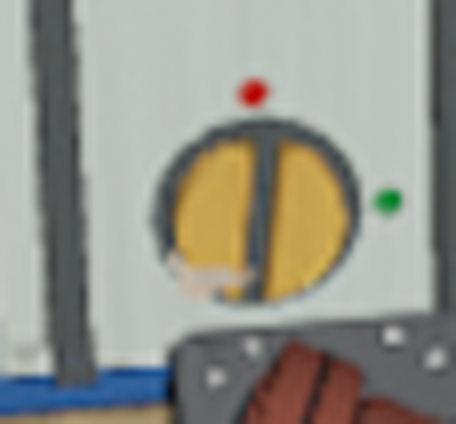

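View pics/f_side.png

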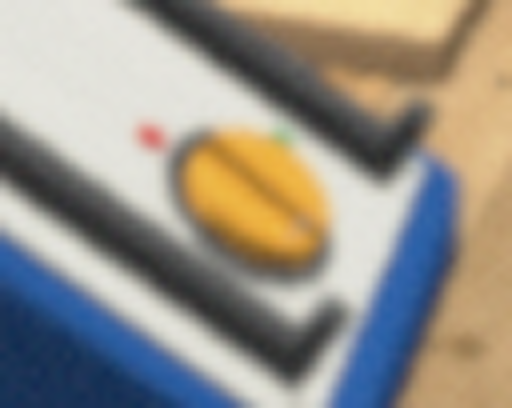

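```bash
python3 - <<'E'
from h import *
f=lambda u,v:(333+(u+.5)/8-.5,200+(v+.5)/8-.5); g=lambda u,v:(283+(u+.5)/8-.5,197+(v+.5)/8-.5)
C=tri(f(262,219),g(254,198)); print(C,face2w(65,0,15))
print('top c',onface('top',f(262,219),15),'side',onface('side',g(254,198),15))
for F,n,a,b in((f,'top',(269,138),(256,298)),(g,'side',(208,143),(312,230))):
    p,q=onface(n,F(*b),13)[1],onface(n,F(*a),13)[1]; d=q-p; print(n,p,q,'angle from upslope deg (left +)',np.degrees(np.arctan2(d[1],d[0])))
for n,F,r,gr in(('top',f,(254,93),(388,201)),('side',g,(150,135),(283,135))): print(n,'red',onface(n,F(*r),1)[1],'green',onface(n,F(*gr),1)[1])
# rails, direction via top11
for u in[(30,0),(70,380)]: print(onface('top',f(*u),18)[1])
for n,u in(('top',(494,288)),):pass
E
```

```text
(array([570.019, -72.229,  80.467]), np.float64(3.9979407313264983)) [567.485 -72.137  89.572]
top c (array([566.897, -72.125,  89.164]), array([64.295,  0.077])) side (array([566.655, -58.903,  90.022]), array([65.791, 13.244]))
top [38.42   2.216] [88.261 -2.75 ] angle from upslope deg (left +) -5.690778874523382
side [44.811  6.553] [85.521  1.585] angle from upslope deg (left +) -6.957718773872232
top red [96.53  -0.262] green [ 59.445 -37.123]
side red [100.263  -0.654] green [ 62.887 -41.056]
[138.221  61.543]
[19.741 55.964]
```

```bash
python3 - <<'E'
from h import *
for n,o,k in(('top',(333,200),8),('side',(283,197),8)):
    im=cv2.imread(f'pics/f_{n}.png')
    for h,col in((15,(0,0,255)),(0,(255,0,0))):
        P=np.array([proj(n,face2w(65+24*np.cos(t),24*np.sin(t),h))[0] for t in np.linspace(0,6.28,40)])
        q=((P-o+.5)*k-.5).astype(int); cv2.polylines(im,[q],True,col,1)
    cv2.imwrite(f'pics/fo_{n}.png',im)
a=cv2.imread('pics/fo_top.png');b=cv2.imread('pics/fo_side.png')
H=400;cv2.imwrite('pics/fo.png',np.hstack([a[:H,:390],b[:H,:400]]))
E
```

```text
(no output)
```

View pics/fo.png

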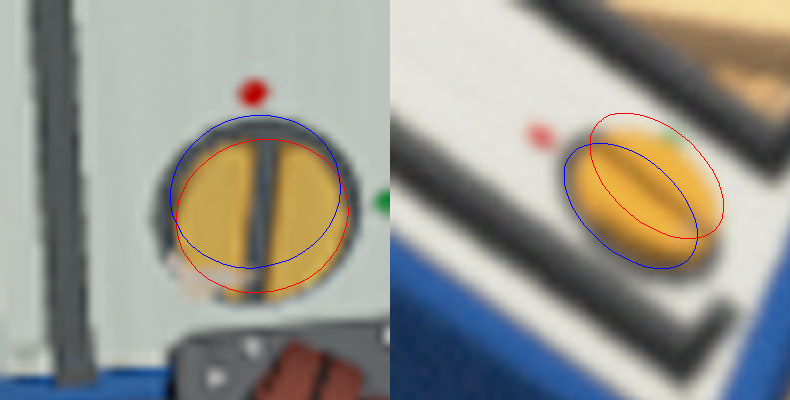

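```bash
python3 - <<'E'
from h import *
f=lambda u,v:(333+(u+.5)/8-.5,200+(v+.5)/8-.5); g=lambda u,v:(283+(u+.5)/8-.5,197+(v+.5)/8-.5)
C,r=tri(f(262,219),g(260,186)); print(C,r)
R,c=box(); print(R.T@(C-c-R@[-100,0,40])@np.c_[[.8192,0,.5736],[0,1,0],[-.5736,0,.8192]])
st(); p=state()['tcp_pos']
go([450,-301,180],downR(-90)); go([450,-301,180],downR(90))
E
```

```text
[568.64  -72.05   85.381] 2.5415008566501807
[63.551 -0.041 10.904]
t 15.0 p [429.6 -82.8 107.2] q [-0.37 -0.16  2.1   0.    1.2  -0.48] F [ 1.5 -1.3  0.7] M [-0.03 -0.18 -0.03] open 86.9
tr [-1.0969, -0.0179, -0.3602] tw [0.0015, -0.0007, 0.2679] | mm [-219.4   -3.6  -72. ] deg [ 0.5 -0.3 96.4]
tr [-1.0969, -0.0179, -0.3602] tw [0.0007, 0.0015, -0.2321] | mm [-219.4   -3.6  -72. ] deg [  0.3   0.5 -83.6]
```

Emit:
{"api": "servo_tool", "payload": {"translation": [[-0.05, 0, -0.15], [-0.15, 0, -0.3], [-0.3, 0, -0.36], [-0.45, 0, -0.36], [-0.6, 0, -0.36], [-0.75, 0, -0.36], [-0.9, -0.01, -0.36], [-1.0, -0.018, -0.36]], "twist": [[0, 0, -0.02], [0, 0, -0.05], [0, 0, -0.08], [0, 0, -0.11], [0, 0, -0.14], [0, 0, -0.17], [0, 0, -0.2], [0, 0, -0.232]]}}

```text
clock: 16.0
tcp_pos: [443.5, -281.4, 171.2]
eef_rot: [0.007, 1.0, 0.001, -0.002]
ft_force: [0.7, -0.3, 0.6]
opening: 87.3
```

```bash
python3 - <<'E'
from h import *
for n in("side","top"):
    cv2.imwrite(f"pics/{n}12.png",get_image(n)[:,:,::-1])
st()
go([450,-300,130],downR(90))
a=cv2.imread('pics/side12.png')[50:290,230:470];b=cv2.imread('pics/top12.png')[150:390,300:540]
cv2.imwrite('pics/c15.png',cv2.resize(np.hstack([a,b]),None,fx=1.66,fy=1.66,interpolation=2))
E
```

```text
t 16.1 p [ 443.4 -281.8  171.3] q [-0.72  0.01  1.81 -0.    1.33 -2.27] F [-0.3  1.3 -0.2] M [ 0.12 -0.1  -0.06] open 87.0
tr [-0.0356, -0.0908, 0.206] tw [0.0003, -0.0005, -0.0032] | mm [ -7.1 -18.2  41.2] deg [ 0.1 -0.2 -1.2]
```

View pics/c15.png

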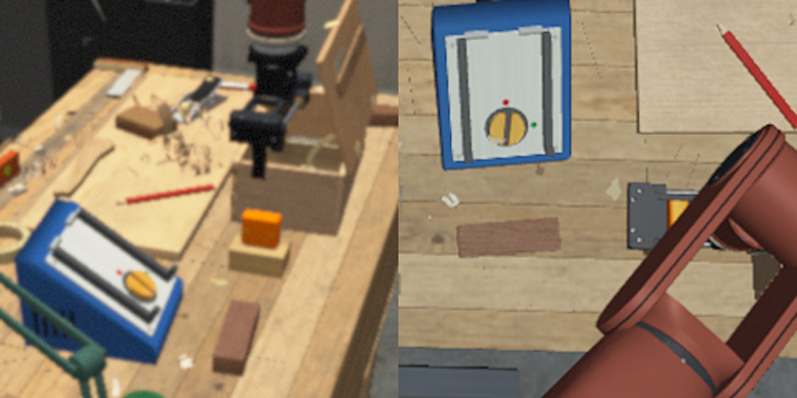

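```bash
python3 - <<'E'
from h import *
im=cv2.imread('pics/top12.png');h=cv2.cvtColor(im,cv2.COLOR_BGR2HSV)
print(h[293,365],h[293,345],h[275,365])
for n,(x0,x1,y0,y1) in(('top',(330,402,275,310)),('side',(355,392,225,280))):
    im=cv2.imread(f'pics/{n}12.png');h=cv2.cvtColor(im,cv2.COLOR_BGR2HSV)
    m=np.zeros(h.shape[:2],np.uint8);m[y0:y1,x0:x1]=cv2.inRange(h,(0,60,40),(15,255,135))[y0:y1,x0:x1]
    m=cv2.morphologyEx(m,2,np.ones((3,3)));c=max(cv2.findContours(m,0,1)[0],key=cv2.contourArea);r=cv2.minAreaRect(c);print(n,r)
    if n=='top':
        for q in cv2.boxPoints(r): print(onz('top',q,32))
        print('c',onz('top',r[0],32))
E
```

```text
[ 11  91 140] [ 12  91 138] [ 18  98 161]
top ((387.3000183105469, 290.10003662109375), (13.51978588104248, 7.069979667663574), 7.125016689300537)
[ 423.895 -113.711   32.   ]
[ 439.956 -115.46    32.   ]
[ 437.025 -146.272   32.   ]
[ 420.97  -144.479   32.   ]
c [ 430.456 -129.981   32.   ]
side ((367.5, 270.0), (10.0, 19.0), 90.0)
```

```bash
python3 - <<'E'
from h import *
for q in((335.3,287.3),(396.7,281.3),(398,299.4),(336.5,305.4),(366.6,293.4)): print(onz('top',q,32))
E
```

```text
[433.366 -10.799  32.   ]
[ 451.193 -151.257   32.   ]
[ 409.996 -154.767   32.   ]
[392.32  -14.582  32.   ]
[421.556 -82.72   32.   ]
```

Emit:
{"api": "servo_tool", "payload": {"translation": [[-0.02, -0.04, 0.05], [-0.045, -0.09, 0.15], [-0.045, -0.09, 0.28], [-0.045, -0.09, 0.4], [-0.045, -0.09, 0.5], [-0.045, -0.09, 0.6], [-0.045, -0.09, 0.67], [-0.045, -0.09, 0.67]], "twist": [[0, 0, -0.004], [0, 0, -0.0075], [0, 0, -0.0075], [0, 0, -0.0075], [0, 0, -0.0075], [0, 0, -0.0075], [0, 0, -0.0075], [0, 0, -0.0075]]}}

```text
clock: 17.1
tcp_pos: [451.2, -296.9, 36.6]
eef_rot: [-0.013, 1.0, 0.002, -0.002]
ft_force: [-0.2, -1.3, 0.0]
opening: 87.1
```

```bash
python3 - <<'E'
from h import *
for n in("side",):
    cv2.imwrite(f"pics/{n}13.png",get_image(n)[:,:,::-1])
st()
a=cv2.imread('pics/side13.png')[110:230,330:450]
cv2.imwrite('pics/c16.png',cv2.resize(a,None,fx=5,fy=5,interpolation=2))
E
```

```text
t 17.15 p [ 451.9 -297.7   37.7] q [-0.73  0.2   1.87 -0.    1.07 -2.33] F [-0.  -0.2  0. ] M [ 0.1  -0.17  0.01] open 87.0
```

View pics/c16.png

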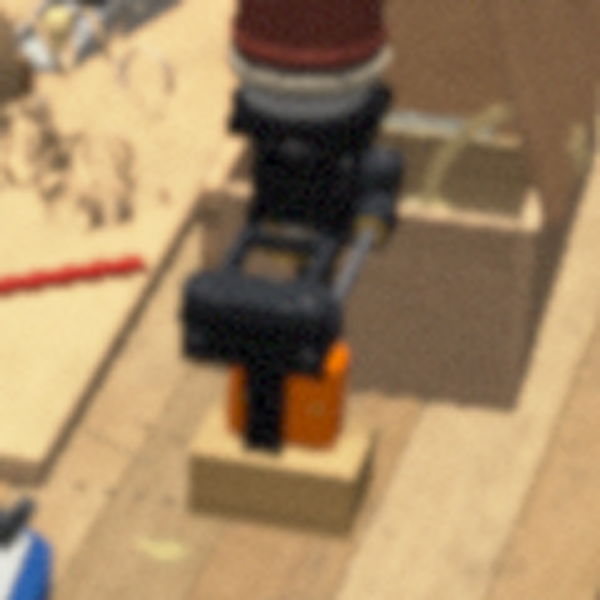

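Emit:
{"api": "servo_tool", "payload": {"translation": [[0, -0.01, 0], [0, -0.01, 0], [0, -0.01, 0], [0, -0.01, 0], [0, -0.01, 0], [0, -0.01, 0], [0, -0.01, 0], [0, -0.01, 0]], "twist": [[0, 0, 0], [0, 0, 0], [0, 0, 0], [0, 0, 0], [0, 0, 0], [0, 0, 0], [0, 0, 0], [0, 0, 0]], "grip": 0.1, "newtons": 30}}

```text
clock: 18.15
tcp_pos: [452.1, -300.1, 38.1]
eef_rot: [-0.013, 1.0, 0.001, -0.001]
ft_force: [-0.4, 0.5, -0.1]
opening: 25.8
```

```bash
python3 - <<'E'
from h import *
st()
E
```

```text
t 18.15 p [ 452.1 -300.1   38.1] q [-0.73  0.2   1.87 -0.    1.07 -2.33] F [-0.4  0.5 -0.1] M [ 0.18 -0.19  0.01] open 25.8
```

```bash
python3 - <<'E'
from h import *
p=np.array([452.1,-300.1,38.1]); s=state();R0=Rn.from_quat(s['eef_rot']).as_matrix()
a=p+[0,0,140]
T=face2w(64.3,0,15+25+35.6)
print(T); go(T+[-30,0,60],slopeR(-84),(a,R0)); go(T,slopeR(-84),(T+[-30,0,60],slopeR(-84)))
E
```

```text
[532.369 -76.054 138.814]
tr [-0.2811, 1.1133, -0.102] tw [-0.0089, -0.0971, 0.003] | mm [-56.2 222.7 -20.4] deg [ -3.2 -35.    1.1]
tr [0.0479, -0.0218, 0.3313] tw [0.0, 0.0, 0.0] | mm [ 9.6 -4.4 66.3] deg [0. 0. 0.]
```

Emit:
{"api": "servo_tool", "payload": {"translation": [[0, 0, -0.04], [0, 0, -0.1], [0, 0, -0.18], [0, 0, -0.27], [0, 0, -0.37], [0, 0, -0.5], [0, 0, -0.6], [0, 0, -0.7]], "twist": [[0, 0, 0], [0, 0, 0], [0, 0, 0], [0, 0, 0], [0, 0, 0], [0, 0, 0], [0, 0, 0], [0, 0, 0]], "newtons": 50}}

```text
clock: 19.15
tcp_pos: [452.7, -300.6, 180.4]
eef_rot: [-0.013, 1.0, 0.0, -0.0]
ft_force: [0.3, 0.5, -1.6]
opening: 25.8
```

```bash
python3 - <<'E'
from h import *
for n in("side",):
    cv2.imwrite(f"pics/{n}14.png",get_image(n)[:,:,::-1])
st()
T=face2w(64.3,0,15+25+35.6)
go(T+[-30,0,60],slopeR(-84))
a=cv2.imread('pics/side14.png')[70:230,330:450]
cv2.imwrite('pics/c17.png',cv2.resize(a,None,fx=3.7,fy=3.7,interpolation=2))
E
```

```text
t 19.2 p [ 454.  -301.8  183.5] q [-0.73  0.04  1.76 -0.    1.34 -2.33] F [ 0.6 -0.4  0.6] M [-0.02 -0.25  0.02] open 25.3
tr [-0.2724, 1.1214, -0.0788] tw [-0.0095, -0.0964, 0.0033] | mm [-54.5 224.3 -15.8] deg [ -3.4 -34.7   1.2]
```

View pics/c17.png

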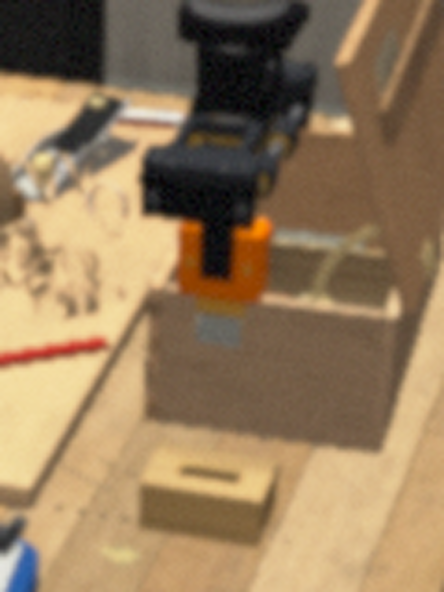

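Emit:
{"api": "servo_tool", "payload": {"translation": [[-0.03, 0.1, -0.03], [-0.06, 0.22, -0.06], [-0.1, 0.36, -0.08], [-0.14, 0.52, -0.08], [-0.18, 0.68, -0.08], [-0.22, 0.84, -0.08], [-0.25, 0.95, -0.08], [-0.27, 1.0, -0.08]], "twist": [[0, 0, 0], [0, 0, 0], [-0.001, -0.01, 0], [-0.003, -0.03, 0.001], [-0.005, -0.05, 0.002], [-0.007, -0.07, 0.003], [-0.009, -0.085, 0.003], [-0.0095, -0.0964, 0.0033]]}}

```text
clock: 20.2
tcp_pos: [500.4, -96.5, 193.4]
eef_rot: [-0.003, 0.954, 0.035, 0.297]
ft_force: [-0.3, 0.1, -1.3]
opening: 25.7
```

```bash
python3 - <<'E'
from h import *
st()
T=face2w(64.3,0,15+25+35.6)+[2,1,0]
go(T+[-30,0,60],slopeR(-84));go(T,slopeR(-84))
E
```

```text
t 20.2 p [500.4 -96.5 193.4] q [-0.65 -0.56  2.34  0.51  0.96 -2.43] F [-0.3  0.1 -1.3] M [0.05 0.34 0.02] open 25.7
tr [-0.0301, 0.108, -0.0036] tw [0.0009, -0.0005, -0.0003] | mm [-6.  21.6 -0.7] deg [ 0.3 -0.2 -0.1]
tr [0.0167, 0.0843, 0.3277] tw [0.0009, -0.0005, -0.0003] | mm [ 3.3 16.9 65.5] deg [ 0.3 -0.2 -0.1]
```

Emit:
{"api": "servo_tool", "payload": {"translation": [[0, 0.04, 0.03], [0.005, 0.085, 0.08], [0.01, 0.085, 0.14], [0.017, 0.085, 0.2], [0.017, 0.085, 0.26], [0.017, 0.085, 0.31], [0.017, 0.085, 0.328], [0.017, 0.085, 0.328]], "twist": [[0.001, 0, 0], [0.001, 0, 0], [0.001, 0, 0], [0.001, 0, 0], [0.001, 0, 0], [0.001, 0, 0], [0.001, 0, 0], [0.001, 0, 0]]}}

```text
clock: 21.2
tcp_pos: [535.0, -77.7, 139.3]
eef_rot: [-0.001, 0.955, 0.031, 0.296]
ft_force: [0.0, 0.0, -1.5]
opening: 25.9
```

```bash
python3 - <<'E'
from h import *
for n in("side","top"):
    cv2.imwrite(f"pics/{n}15.png",get_image(n)[:,:,::-1])
st()
T=face2w(64.3,0,15+25+35.6)+[2,1,0]
go(T,slopeR(-84))
s=state();R=Rn.from_quat(s['eef_rot']).as_matrix()
for v in([0,0,35.6],[16,0,35.6],[-16,0,35.6],[16,0,9.6],[-16,0,9.6],[0,0,60.6]): print(v,proj('side',s['tcp_pos']+R@v),proj('top',s['tcp_pos']+R@v))
a=cv2.imread('pics/side15.png')[170:260,280:370];b=cv2.imread('pics/top15.png')[190:280,330:420]
cv2.imwrite('pics/c18s.png',cv2.resize(a,None,fx=6.6,fy=6.6,interpolation=2))
cv2.imwrite('pics/c18t.png',cv2.resize(b,None,fx=6.6,fy=6.6,interpolation=2))
E
```

```text
t 21.3 p [535.2 -77.9 140. ] q [-0.53 -0.39  2.34  0.52  0.75 -2.4 ] F [ 1.4  0.4 -1. ] M [ 0.03  0.35 -0.01] open 25.8
tr [0.007, 0.014, 0.0035] tw [-0.0006, -0.0007, -0.0004] | mm [1.4 2.8 0.7] deg [-0.2 -0.2 -0.1]
[0, 0, 35.6] [[321.054 211.304]] [[367.706 230.874]]
[16, 0, 35.6] [[326.208 215.526]] [[367.114 237.337]]
[-16, 0, 35.6] [[315.891 207.073]] [[368.305 224.342]]
[16, 0, 9.6] [[332.15  208.819]] [[368.568 242.95 ]]
[-16, 0, 9.6] [[321.72  200.251]] [[369.795 229.792]]
[0, 0, 60.6] [[315.527 217.657]] [[366.336 225.728]]
```

View pics/c18s.png

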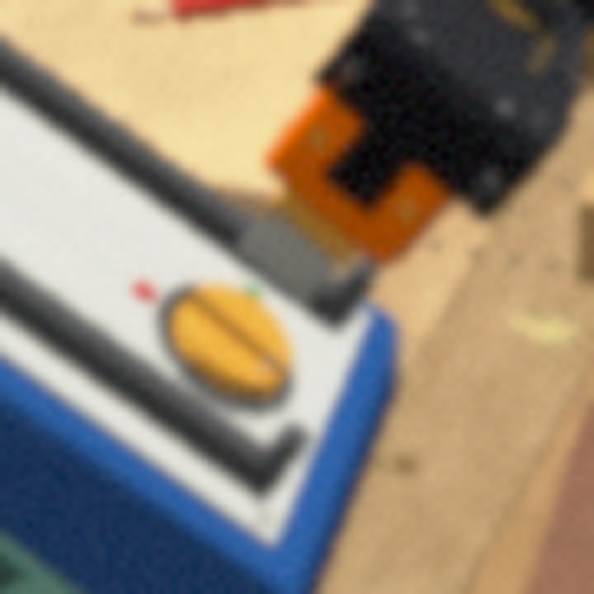

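View pics/c18t.png

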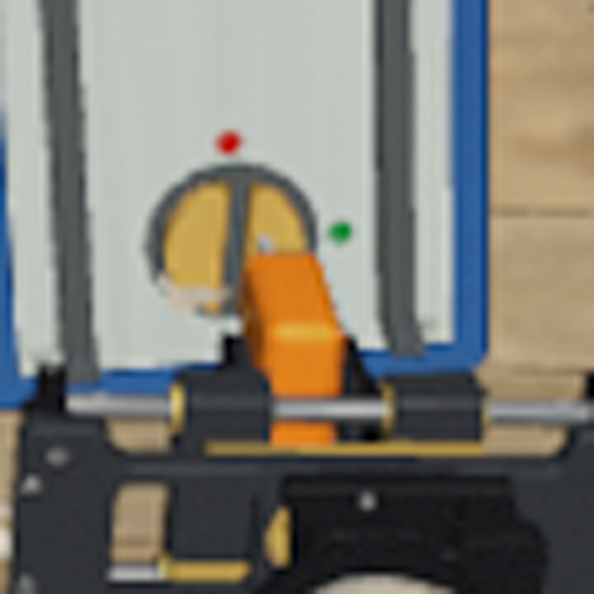

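```bash
python3 - <<'E'
from h import *
s=state();R=Rn.from_quat(s['eef_rot']).as_matrix()
for a in((364.2,225.3),(364.4,225.6),(364.2,226)):
    C,r=tri(a,(315.06,219.8)); print(C,r,'tool',R.T@(C-s['tcp_pos']))
    q=slopeR(0).T@(C-face2w(64.3,0,15)); print('vs nominal: left,up,in',q)
im=cv2.imread('pics/top15.png')
cv2.imwrite('pics/z.png',cv2.resize(im[205:245,345:390],None,fx=13,fy=13,interpolation=2))
E
```

```text
[570.063 -70.026  86.643] 1.6536135429700622 tool [ 1.662  4.009 64.097]
vs nominal: left,up,in [1.812 1.31  4.003]
[569.8   -70.388  86.423] 0.8862441333617963 tool [ 1.998  3.64  64.108]
vs nominal: left,up,in [1.481 0.938 4.01 ]
[569.172 -69.813  86.887] 0.15584580532756814 tool [ 2.261  4.255 63.405]
vs nominal: left,up,in [2.123 0.744 3.309]
```

View pics/z.png

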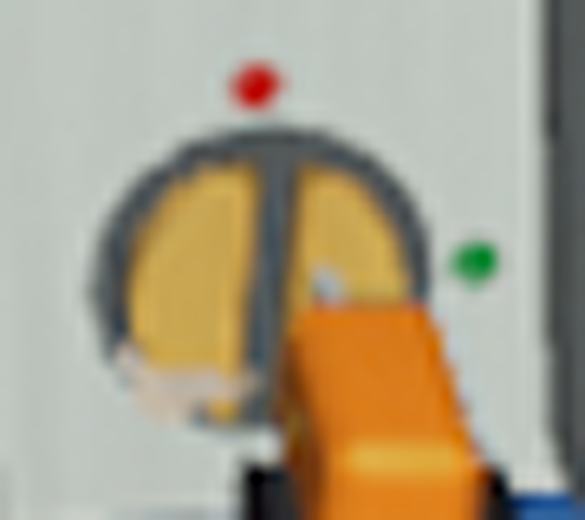

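Emit:
{"api": "servo_tool", "payload": {"translation": [[0.005, 0.01, 0.01], [0.01, 0.02, 0.02], [0.01, 0.02, 0.04], [0.01, 0.02, 0.06], [0.01, 0.02, 0.08], [0.01, 0.02, 0.1], [0.01, 0.02, 0.1], [0.01, 0.02, 0.1]], "twist": [[-0.0006, -0.0007, 0], [-0.0006, -0.0007, 0], [-0.0006, -0.0007, 0], [-0.0006, -0.0007, 0], [-0.0006, -0.0007, 0], [-0.0006, -0.0007, 0], [-0.0006, -0.0007, 0], [-0.0006, -0.0007, 0]]}}

```text
clock: 22.3
tcp_pos: [544.6, -72.4, 122.3]
eef_rot: [-0.002, 0.954, 0.033, 0.299]
ft_force: [0.4, -0.4, -1.0]
opening: 25.4
```

```bash
python3 - <<'E'
from h import *
for n in("side","top"):
    cv2.imwrite(f"pics/{n}16.png",get_image(n)[:,:,::-1])
st()
go(face2w(64.3,0,15),slopeR(-84))
s=state();R=Rn.from_quat(s['eef_rot']).as_matrix()
for v in([16,0,35.6],[-16,0,35.6]): print(v,proj('side',s['tcp_pos']+R@v),proj('top',s['tcp_pos']+R@v))
a=cv2.imread('pics/side16.png')[190:240,290:350];b=cv2.imread('pics/top16.png')[205:255,340:400]
cv2.imwrite('pics/c19.png',cv2.resize(np.vstack([a,b]),None,fx=6,fy=6,interpolation=2))
E
```

```text
t 22.4 p [544.7 -72.5 122.5] q [-0.51 -0.33  2.34  0.55  0.69 -2.43] F [-0.5 -0.  -1.8] M [ 0.02  0.41 -0.03] open 25.4
tr [0.0038, -0.0114, 0.1999] tw [0.0001, 0.0, -0.0004] | mm [ 0.8 -2.3 40. ] deg [ 0.   0.  -0.1]
[16, 0, 35.6] [[321.748 222.025]] [[364.024 233.894]]
[-16, 0, 35.6] [[311.523 213.609]] [[365.173 221.064]]
```

View pics/c19.png

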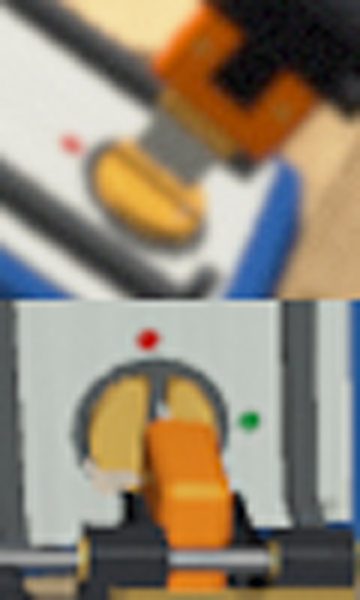

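Emit:
{"api": "servo_tool", "payload": {"translation": [[0, 0.005, 0.01], [0, 0.005, 0.02], [0, 0.005, 0.03], [0, 0.005, 0.04], [0, 0.005, 0.045], [0, 0.005, 0.05], [0, 0.005, 0.055], [0, 0.005, 0.055]], "twist": [[0, 0, 0], [0, 0, 0], [0, 0, 0], [0, 0, 0], [0, 0, 0], [0, 0, 0], [0, 0, 0], [0, 0, 0]]}}

```text
clock: 23.4
tcp_pos: [550.9, -70.7, 113.3]
eef_rot: [-0.002, 0.954, 0.033, 0.299]
ft_force: [1.0, -0.7, -1.1]
opening: 25.4
```

```bash
python3 - <<'E'
from h import *
st()
E
```

```text
t 23.4 p [550.9 -70.7 113.3] q [-0.49 -0.3   2.33  0.56  0.66 -2.43] F [ 1.  -0.7 -1.1] M [ 0.02  0.44 -0.  ] open 25.4
```

Advance 4 mm more, gently, then look.

Emit:
{"api": "servo_tool", "payload": {"translation": [[0, 0, 0.005], [0, 0, 0.01], [0, 0, 0.015], [0, 0, 0.02], [0, 0, 0.02], [0, 0, 0.02], [0, 0, 0.02], [0, 0, 0.02]], "twist": [[0, 0, 0], [0, 0, 0], [0, 0, 0], [0, 0, 0], [0, 0, 0], [0, 0, 0], [0, 0, 0], [0, 0, 0]]}}

```text
clock: 24.4
tcp_pos: [553.2, -70.5, 110.1]
eef_rot: [-0.002, 0.954, 0.033, 0.299]
ft_force: [-0.3, -0.5, -0.5]
opening: 25.8
```

```bash
python3 - <<'E'
from h import *
for n in("side","top"):
    cv2.imwrite(f"pics/{n}17.png",get_image(n)[:,:,::-1])
st()
s=state();R=Rn.from_quat(s['eef_rot']).as_matrix()
q=s['tcp_pos']+R@[0,0,35.6]; print('tip rel nominal head', slopeR(0).T@(q-face2w(64.3,0,15)))
a=cv2.imread('pics/side17.png')[190:240,290:350];b=cv2.imread('pics/top17.png')[205:255,340:400]
cv2.imwrite('pics/c20.png',cv2.resize(np.vstack([a,b]),None,fx=6,fy=6,interpolation=2))
E
```

```text
t 24.5 p [553.1 -70.5 110.1] q [-0.49 -0.29  2.33  0.56  0.65 -2.44] F [-0.5  1.2 -1.9] M [0.04 0.34 0.01] open 25.8
tip rel nominal head [ 3.23   0.938 10.718]
```

View pics/c20.png

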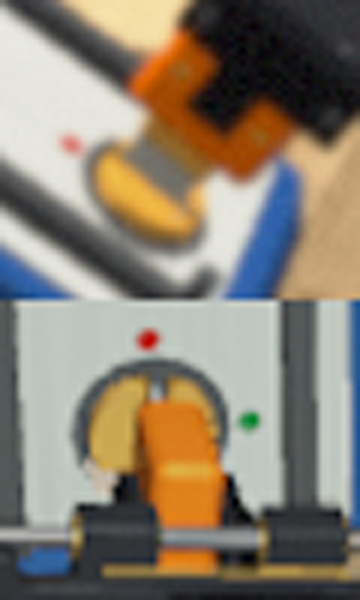

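Emit:
{"api": "servo_tool", "payload": {"translation": [[0, 0, 0.003], [0, 0, 0.006], [0, 0, 0.009], [0, 0, 0.012], [0, 0, 0.012], [0, 0, 0.012], [0, 0, 0.012], [0, 0, 0.012]], "twist": [[0, 0, 0], [0, 0, 0], [0, 0, 0], [0, 0, 0], [0, 0, 0], [0, 0, 0], [0, 0, 0], [0, 0, 0]], "newtons": 60}}

```text
clock: 25.5
tcp_pos: [554.7, -70.5, 110.4]
eef_rot: [-0.003, 0.954, 0.033, 0.299]
ft_force: [-32.2, -0.3, 29.2]
opening: 25.6
```

```bash
python3 - <<'E'
from h import *
st()
E
```

```text
t 25.5 p [554.7 -70.5 110.4] q [-0.49 -0.28  2.32  0.56  0.65 -2.44] F [-32.2  -0.3  29.2] M [0.54 2.52 0.45] open 25.6
```

Emit:
{"api": "servo_tool", "payload": {"translation": [[0, 0, -0.012], [0, 0, -0.014], [0, 0, -0.014], [0, 0, -0.014], [0, 0, -0.014], [0, 0, -0.014], [0, 0, -0.014], [0, 0, -0.014]], "twist": [[0, 0, 0], [0, 0, 0.01], [0, 0, 0.025], [0, 0, 0.04], [0, 0, 0.055], [0, 0, 0.07], [0, 0, 0.083], [0, 0, 0.083]]}}

```text
clock: 26.5
tcp_pos: [552.9, -71.9, 110.4]
eef_rot: [0.245, 0.922, 0.108, 0.281]
ft_force: [-4.0, -5.5, -0.3]
opening: 25.4
```

```bash
python3 - <<'E'
from h import *
for n in("side","top"):
    cv2.imwrite(f"pics/{n}18.png",get_image(n)[:,:,::-1])
st()
s=state();R=Rn.from_quat(s['eef_rot']).as_matrix()
q=s['tcp_pos']+R@[0,0,35.6]; print('tip rel nominal head', slopeR(0).T@(q-face2w(64.3,0,15)))
print('F tool',R.T@s['ft_force'],'M tool',R.T@s['torque']); go(s['tcp_pos'],slopeR(0))
a=cv2.imread('pics/side18.png')[190:240,290:350];b=cv2.imread('pics/top18.png')[205:255,340:400]
cv2.imwrite('pics/c21.png',cv2.resize(np.vstack([a,b]),None,fx=6,fy=6,interpolation=2))
E
```

```text
t 26.6 p [552.9 -71.9 110.4] q [-0.49 -0.29  2.33  0.56  0.65 -1.92] F [-3.1 -4.6 -0.1] M [-1.02  0.96 -0.57] open 25.4
tip rel nominal head [ 1.739  0.744 10.264]
F tool [-0.1   -5.183 -1.988] M tool [ 1.49   0.235 -0.051]
tr [0.0, 0.0, 0.0] tw [-0.0002, 0.0003, 0.15] | mm [0. 0. 0.] deg [-0.1  0.1 54. ]
```

View pics/c21.png

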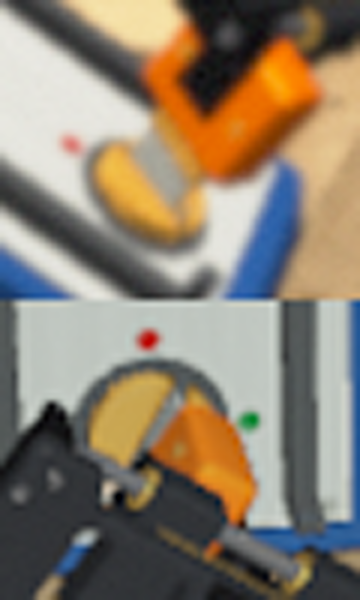

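Emit:
{"api": "servo_tool", "payload": {"translation": [[0, -0.003, 0], [0, -0.006, 0], [0, -0.006, 0], [0, -0.006, 0], [0, -0.006, 0], [0, -0.006, 0], [0, -0.006, 0], [0, -0.006, 0]], "twist": [[0, 0, 0.02], [0, 0, 0.04], [0, 0, 0.06], [0, 0, 0.08], [0, 0, 0.1], [0, 0, 0.12], [0, 0, 0.135], [0, 0, 0.135]]}}

```text
clock: 27.6
tcp_pos: [551.3, -72.4, 108.5]
eef_rot: [0.602, 0.74, 0.213, 0.21]
ft_force: [-3.9, -5.0, -2.8]
opening: 25.7
```

```bash
python3 - <<'E'
from h import *
for n in("side","top"):
    cv2.imwrite(f"pics/{n}19.png",get_image(n)[:,:,::-1])
st()
s=state();R=Rn.from_quat(s['eef_rot']).as_matrix()
q=s['tcp_pos']+R@[0,0,35.6]; print('tip rel nominal head', slopeR(0).T@(q-face2w(64.3,0,15)))
print('F tool',R.T@s['ft_force'],'M tool',R.T@s['torque']); go(s['tcp_pos'],slopeR(0))
a=cv2.imread('pics/side19.png')[190:240,290:350];b=cv2.imread('pics/top19.png')[205:255,340:400]
cv2.imwrite('pics/c22.png',cv2.resize(np.vstack([a,b]),None,fx=6,fy=6,interpolation=2))
E
```

```text
t 27.7 p [551.3 -72.4 108.5] q [-0.49 -0.29  2.33  0.56  0.65 -1.07] F [-5.  -5.8 -2.8] M [-1.1   1.46 -0.55] open 25.4
tip rel nominal head [ 1.513 -1.746 10.805]
F tool [-4.611 -6.613 -0.905] M tool [ 1.671 -0.928 -0.082]
tr [0.0, 0.0, 0.0] tw [-0.0005, 0.0001, 0.015] | mm [0. 0. 0.] deg [-0.2  0.   5.4]
```

View pics/c22.png

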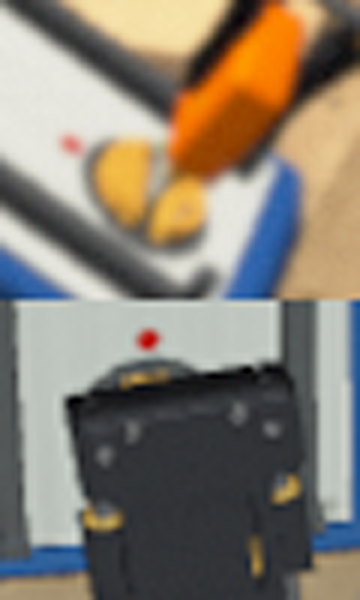

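Emit:
{"api": "servo_tool", "payload": {"translation": [[0, -0.004, 0], [0, -0.004, 0], [0, -0.004, 0], [0, -0.004, 0], [0, -0.004, 0], [0, -0.004, 0], [0, -0.004, 0], [0, -0.004, 0]], "twist": [[0, 0, 0.006], [0, 0, 0.012], [0, 0, 0.018], [0, 0, 0.024], [0, 0, 0.03], [0, 0, 0.033], [0, 0, 0.033], [0, 0, 0.033]]}}

```text
clock: 28.7
tcp_pos: [550.8, -72.4, 108.2]
eef_rot: [0.675, 0.674, 0.234, 0.187]
ft_force: [-3.5, -4.9, -3.7]
opening: 25.6
```

```bash
python3 - <<'E'
from h import *
st()
s=state();R=Rn.from_quat(s['eef_rot']).as_matrix()
q=s['tcp_pos']+R@[0,0,35.6]; print('tip rel nominal head', slopeR(0).T@(q-face2w(64.3,0,15)))
print('F tool',R.T@s['ft_force'],'M tool',R.T@s['torque']); go(s['tcp_pos'],slopeR(0))
E
```

```text
t 28.7 p [550.8 -72.4 108.2] q [-0.49 -0.29  2.33  0.56  0.65 -0.87] F [-3.5 -4.9 -3.7] M [-1.1   1.38 -0.43] open 25.6
tip rel nominal head [ 1.622 -2.33  10.781]
F tool [-5.11  -4.903  0.731] M tool [ 1.371 -1.184 -0.184]
tr [0.0, 0.0, 0.0] tw [-0.0004, 0.0001, -0.018] | mm [0. 0. 0.] deg [-0.1  0.  -6.5]
```

Emit:
{"api": "servo_tool", "payload": {"translation": [[0, 0, 0], [0, 0, 0], [0, 0, 0], [0, 0, 0], [0, 0, 0], [0, 0, 0], [0, 0, 0], [0, 0, 0]], "twist": [[0, 0, 0.004], [0, 0, 0.008], [0, 0, 0.012], [0, 0, 0.014], [0, 0, 0.014], [0, 0, 0.014], [0, 0, 0.014], [0, 0, 0.014]]}}

```text
clock: 29.7
tcp_pos: [550.7, -72.3, 108.2]
eef_rot: [0.703, 0.645, 0.241, 0.177]
ft_force: [-3.3, -3.7, -4.3]
opening: 25.6
```

```bash
python3 - <<'E'
from h import *
for n in("side",):
    cv2.imwrite(f"pics/{n}20.png",get_image(n)[:,:,::-1])
st()
s=state();R=Rn.from_quat(s['eef_rot']).as_matrix()
print('F tool',R.T@s['ft_force'],'M tool',R.T@s['torque']); go(s['tcp_pos'],slopeR(0))
a=cv2.imread('pics/side20.png')[180:240,280:350]
cv2.imwrite('pics/c23.png',cv2.resize(a,None,fx=8,fy=8,interpolation=2))
E
```

```text
t 29.75 p [550.7 -72.4 108.2] q [-0.49 -0.29  2.33  0.56  0.65 -0.78] F [-2.8 -3.7 -4.1] M [-1.68  1.26  0.43] open 25.6
F tool [-4.241 -4.222  1.512] M tool [ 1.208 -1.271 -1.228]
tr [0.0, 0.0, 0.0] tw [-0.0005, 0.0002, -0.0315] | mm [0. 0. 0.] deg [ -0.2   0.1 -11.3]
```

View pics/c23.png

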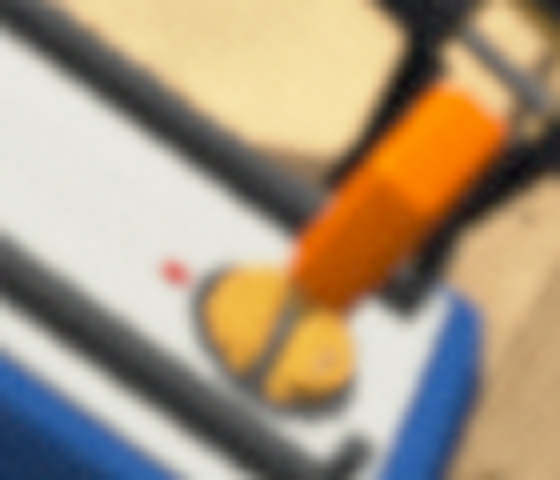

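Emit:
{"api": "servo_tool", "payload": {"translation": [[-0.002, -0.002, 0], [-0.004, -0.004, 0], [-0.004, -0.004, 0], [-0.004, -0.004, 0], [-0.004, -0.004, 0], [-0.004, -0.004, 0], [-0.004, -0.004, 0], [-0.004, -0.004, 0]], "twist": [[0, 0, -0.006], [0, 0, -0.012], [0, 0, -0.018], [0, 0, -0.022], [0, 0, -0.022], [0, 0, -0.022], [0, 0, -0.022], [0, 0, -0.022]]}}

```text
clock: 30.75
tcp_pos: [550.9, -72.3, 108.7]
eef_rot: [0.658, 0.69, 0.23, 0.193]
ft_force: [-0.7, -0.2, -3.9]
opening: 25.5
```

```bash
python3 - <<'E'
from h import *
st()
s=state();R=Rn.from_quat(s['eef_rot']).as_matrix()
print('F tool',R.T@s['ft_force'],'M tool',R.T@s['torque']); go(s['tcp_pos'],slopeR(0))
E
```

```text
t 30.75 p [550.9 -72.3 108.7] q [-0.5  -0.29  2.33  0.57  0.66 -0.92] F [-0.7 -0.2 -3.9] M [-0.2   0.95 -0.01] open 25.5
F tool [-0.27  -2.846  2.761] M tool [ 0.957 -0.148 -0.045]
tr [0.0, 0.0, 0.0] tw [-0.0001, -0.0001, -0.0101] | mm [0. 0. 0.] deg [-0.  -0.  -3.6]
```

Emit:
{"api": "servo_tool", "payload": {"translation": [[0, -0.003, -0.015], [0, -0.003, -0.03], [0, -0.003, -0.06], [0, -0.003, -0.1], [0, -0.003, -0.16], [0, -0.003, -0.23], [0, -0.003, -0.3], [0, -0.003, -0.4]], "twist": [[0, 0, 0], [0, 0, 0], [0, 0, 0], [0, 0, 0], [0, 0, 0], [0, 0, 0], [0, 0, 0], [0, 0, 0]]}}

```text
clock: 31.75
tcp_pos: [504.5, -77.5, 174.9]
eef_rot: [0.658, 0.69, 0.23, 0.193]
ft_force: [0.6, 0.6, -1.4]
opening: 25.3
```

```bash
python3 - <<'E'
from h import *
for n in("side","top"):
    cv2.imwrite(f"pics/{n}21.png",get_image(n)[:,:,::-1])
st()
a=cv2.imread('pics/side21.png')[150:240,280:370];b=cv2.imread('pics/top21.png')[190:280,320:410]
cv2.imwrite('pics/c24.png',cv2.resize(np.hstack([a,b]),None,fx=4.4,fy=4.4,interpolation=2))
E
```

```text
t 31.85 p [505.7 -78.6 177.1] q [-0.58 -0.55  2.37  0.49  0.89 -0.86] F [-0.1 -0.8 -0.6] M [-0.12  0.35  0.  ] open 25.6
```

View pics/c24.png

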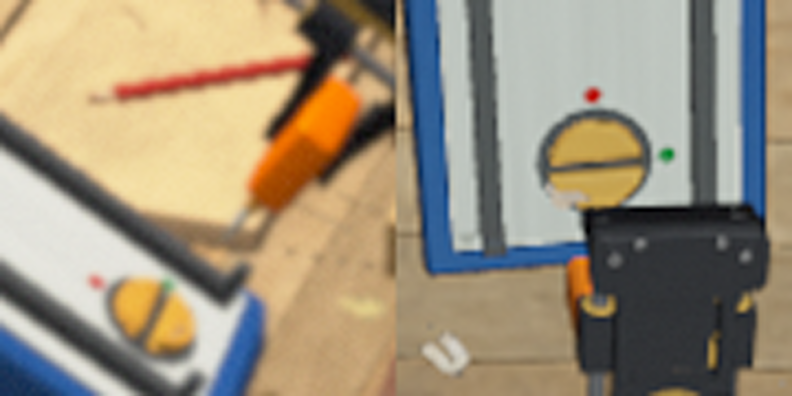

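```bash
python3 - <<'E'
from h import *
P=Rn.from_quat([-0.013,1,0.0005,-0.0005]).as_matrix()
go([452,-300,182],P)
go([470,-190,200],P)
E
```

```text
tr [-1.0879, -0.2372, -0.2419] tw [0.0815, 0.0711, -0.238] | mm [-217.6  -47.4  -48.4] deg [ 29.3  25.6 -85.7]
tr [-0.5414, -0.0962, -0.2301] tw [0.0815, 0.0711, -0.238] | mm [-108.3  -19.2  -46. ] deg [ 29.3  25.6 -85.7]
```

Emit:
{"api": "servo_tool", "payload": {"translation": [[-0.03, 0, -0.06], [-0.08, -0.01, -0.12], [-0.15, -0.03, -0.18], [-0.22, -0.045, -0.22], [-0.3, -0.06, -0.23], [-0.38, -0.075, -0.23], [-0.46, -0.09, -0.23], [-0.54, -0.096, -0.23]], "twist": [[0.0082, 0.0071, -0.0238], [0.0163, 0.0142, -0.0476], [0.0245, 0.0213, -0.0714], [0.0367, 0.032, -0.1071], [0.0489, 0.0427, -0.1428], [0.0611, 0.0533, -0.1785], [0.0733, 0.064, -0.2142], [0.0815, 0.0711, -0.238]], "newtons": 40}}

```text
clock: 32.85
tcp_pos: [470.0, -189.6, 196.4]
eef_rot: [0.08, 0.996, 0.034, 0.025]
ft_force: [-0.6, -0.6, -1.7]
opening: 25.8
```

```bash
python3 - <<'E'
from h import *
st()
P=Rn.from_quat([-0.013,1,0.0005,-0.0005]).as_matrix()
go([452,-300,150],P)
E
```

```text
t 32.85 p [ 470.  -189.6  196.4] q [-0.6  -0.09  1.86  0.09  1.36 -2.03] F [-0.6 -0.6 -1.7] M [ 0.05 -0.08 -0.02] open 25.8
tr [0.0094, -0.5745, 0.1907] tw [0.0107, 0.0083, -0.0298] | mm [   1.9 -114.9   38.1] deg [  3.8   3.  -10.7]
```

```bash
python3 - <<'E'
from h import *
for n in("side","top","side"):
    cv2.imwrite(f"pics/{n}22.png",get_image(n)[:,:,::-1])
st()
P=Rn.from_quat([-0.013,1,0.0005,-0.0005]).as_matrix()
go([452,-300,150],P)
E
```

```text
t 33.0 p [ 470.3 -188.4  196.4] q [-0.6  -0.09  1.86  0.09  1.36 -2.02] F [-0.2  0.9 -2. ] M [ 0.03 -0.11 -0.01] open 25.7
tr [0.0067, -0.5814, 0.1885] tw [0.0111, 0.0086, -0.0308] | mm [   1.3 -116.3   37.7] deg [  4.    3.1 -11.1]
```

Settled, so the rotation was rate-limited; the correction is real.

Emit:
{"api": "servo_tool", "payload": {"translation": [[0, -0.06, 0], [0, -0.16, 0], [0.003, -0.28, 0], [0.007, -0.4, 0.02], [0.007, -0.5, 0.05], [0.007, -0.58, 0.09], [0.007, -0.58, 0.1], [0.007, -0.58, 0.1]], "twist": [[0.002, 0.002, -0.006], [0.004, 0.004, -0.012], [0.006, 0.005, -0.018], [0.009, 0.007, -0.024], [0.011, 0.0086, -0.031], [0.011, 0.0086, -0.031], [0.011, 0.0086, -0.031], [0.011, 0.0086, -0.031]]}}

```text
clock: 34.0
tcp_pos: [450.1, -300.7, 168.1]
eef_rot: [-0.014, 1.0, 0.001, -0.001]
ft_force: [-0.3, -0.0, -1.6]
opening: 25.7
```

```bash
python3 - <<'E'
from h import *
for n in("side","top"):
    cv2.imwrite(f"pics/{n}23.png",get_image(n)[:,:,::-1])
st()
P=Rn.from_quat([-0.013,1,0.0005,-0.0005]).as_matrix()
go([452.1,-300.1,38.1],P)
a=cv2.imread('pics/side23.png')[70:220,330:450];b=cv2.imread('pics/top23.png')[220:370,420:540]
cv2.imwrite('pics/c25.png',cv2.resize(np.hstack([a,b]),None,fx=3.3,fy=3.3,interpolation=2))
E
```

```text
t 34.1 p [ 450.5 -300.9  168.7] q [-0.73  0.05  1.78 -0.    1.32 -2.33] F [ 0.8  0.1 -1.1] M [ 0.17 -0.11  0.01] open 25.8
tr [-0.0085, 0.0032, 0.6528] tw [-0.0001, 0.0, 0.0004] | mm [ -1.7   0.6 130.6] deg [-0.   0.   0.1]
```

View pics/c25.png

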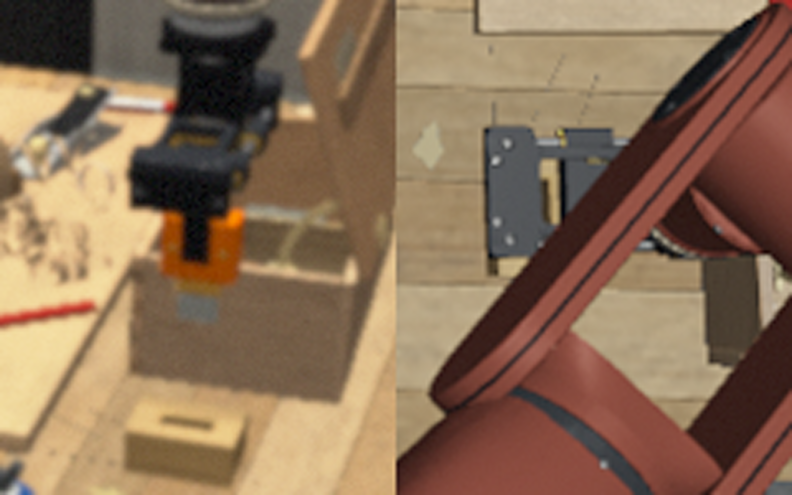

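Emit:
{"api": "servo_tool", "payload": {"translation": [[-0.0085, 0.003, 0.1], [-0.0085, 0.003, 0.22], [-0.0085, 0.003, 0.32], [-0.0085, 0.003, 0.38], [-0.0085, 0.003, 0.42], [-0.0085, 0.003, 0.45], [-0.0085, 0.003, 0.48], [-0.0085, 0.003, 0.5]], "twist": [[0, 0, 0], [0, 0, 0], [0, 0, 0], [0, 0, 0], [0, 0, 0], [0, 0, 0], [0, 0, 0], [0, 0, 0]]}}

```text
clock: 35.1
tcp_pos: [451.9, -300.8, 68.3]
eef_rot: [-0.014, 1.0, 0.0, -0.001]
ft_force: [-0.5, -0.0, -1.8]
opening: 25.9
```

```bash
python3 - <<'E'
from h import *
for n in("side",):
    cv2.imwrite(f"pics/{n}24.png",get_image(n)[:,:,::-1])
st()
P=Rn.from_quat([-0.013,1,0.0005,-0.0005]).as_matrix()
go([452.1,-300.1,38.1],P)
a=cv2.imread('pics/side24.png')[110:230,330:450]
cv2.imwrite('pics/c26.png',cv2.resize(a,None,fx=5,fy=5,interpolation=2))
E
```

```text
t 35.15 p [ 451.6 -300.5   67.8] q [-0.73  0.16  1.86 -0.    1.13 -2.33] F [-0.4  0.1 -1.8] M [ 0.15 -0.13 -0.02] open 25.5
tr [-0.0026, 0.0019, 0.1483] tw [-0.0, -0.0001, 0.0004] | mm [-0.5  0.4 29.7] deg [-0.  -0.   0.1]
```

View pics/c26.png

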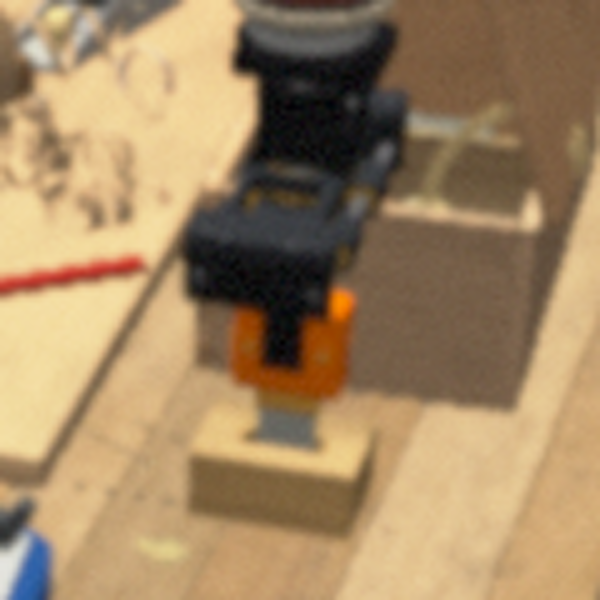

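Blade is entering the pocket with no force. Lower 29 mm.

Emit:
{"api": "servo_tool", "payload": {"translation": [[-0.0026, 0.002, 0.03], [-0.0026, 0.002, 0.06], [-0.0026, 0.002, 0.09], [-0.0026, 0.002, 0.115], [-0.0026, 0.002, 0.13], [-0.0026, 0.002, 0.14], [-0.0026, 0.002, 0.144], [-0.0026, 0.002, 0.144]], "twist": [[0, 0, 0], [0, 0, 0], [0, 0, 0], [0, 0, 0], [0, 0, 0], [0, 0, 0], [0, 0, 0], [0, 0, 0]]}}

```text
clock: 36.15
tcp_pos: [452.4, -300.3, 39.7]
eef_rot: [-0.014, 1.0, 0.0, -0.001]
ft_force: [-0.1, 0.2, -1.3]
opening: 25.8
```

```bash
python3 - <<'E'
from h import *
st()
E
```

```text
t 36.15 p [ 452.4 -300.3   39.7] q [-0.73  0.2   1.87 -0.    1.07 -2.33] F [-0.1  0.2 -1.3] M [ 0.15 -0.14 -0.  ] open 25.8
```

Emit:
{"api": "servo_tool", "payload": {"translation": [[0, 0, 0.003], [0, 0, 0.006], [0, 0, 0.008], [0, 0, 0.009], [0, 0, 0.009], [0, 0, 0.009], [0, 0, 0.009], [0, 0, 0.009]], "twist": [[0, 0, 0], [0, 0, 0], [0, 0, 0], [0, 0, 0], [0, 0, 0], [0, 0, 0], [0, 0, 0], [0, 0, 0]]}}

```text
clock: 37.15
tcp_pos: [452.3, -300.3, 38.0]
eef_rot: [-0.014, 1.0, 0.0, -0.001]
ft_force: [-2.9, 2.4, 5.4]
opening: 26.1
```

```bash
python3 - <<'E'
from h import *
st()
E
```

```text
t 37.15 p [ 452.3 -300.3   38. ] q [-0.73  0.2   1.87 -0.    1.07 -2.33] F [-2.9  2.4  5.4] M [0.43 0.26 0.01] open 26.1
```

Seated (light contact at the original height). Release slowly, then rise.

Emit:
{"api": "servo_tool", "payload": {"translation": [[0, 0, 0], [0, 0, 0], [0, 0, 0], [0, 0, 0], [0, 0, 0], [0, 0, 0], [0, 0, -0.05], [0, 0, -0.15]], "twist": [[0, 0, 0], [0, 0, 0], [0, 0, 0], [0, 0, 0], [0, 0, 0], [0, 0, 0], [0, 0, 0], [0, 0, 0]], "grip": 1}}

```text
clock: 38.15
tcp_pos: [451.8, -299.8, 67.8]
eef_rot: [-0.014, 1.0, 0.001, -0.001]
ft_force: [0.1, 0.3, 0.2]
opening: 86.0
```

Emit:
{"api": "servo_tool", "payload": {"translation": [[0, 0, -0.1], [0, 0, -0.25], [0, 0, -0.4], [0, 0, -0.6], [0, 0, -0.8], [0, 0.1, -0.9], [0, 0.1, -0.9], [0, 0.1, -0.9]], "twist": [[0, 0, 0], [0, 0, 0], [0, 0, 0], [0, 0, 0], [0, 0, 0], [0, 0, 0], [0, 0, 0], [0, 0, 0]]}}

```text
clock: 39.15
tcp_pos: [451.7, -280.4, 247.1]
eef_rot: [-0.014, 1.0, 0.0, -0.001]
ft_force: [-0.2, -1.0, -0.1]
opening: 86.9
```

```bash
python3 - <<'E'
from h import *
for n in("side","top"):
    cv2.imwrite(f"pics/{n}25.png",get_image(n)[:,:,::-1])
st()
a=cv2.imread('pics/side25.png')[110:290,230:430]
cv2.imwrite('pics/c27.png',cv2.resize(a,None,fx=4,fy=3.3,interpolation=2)[:600])
b=cv2.imread('pics/top25.png')[130:350,200:500];cv2.imwrite('pics/c28.png',cv2.resize(b,None,fx=2.6,fy=2.6,interpolation=2))
f=cv2.imread('pics/top25.png')[205:250,340:390];cv2.imwrite('pics/c29.png',cv2.resize(f,None,fx=10,fy=10,interpolation=2))
E
```

```text
t 39.25 p [ 451.4 -280.3  246.3] q [-0.7  -0.03  1.71 -0.    1.47 -2.3 ] F [0.2 0.3 0.1] M [ 0.08 -0.12  0.02] open 86.8
```

View pics/c27.png

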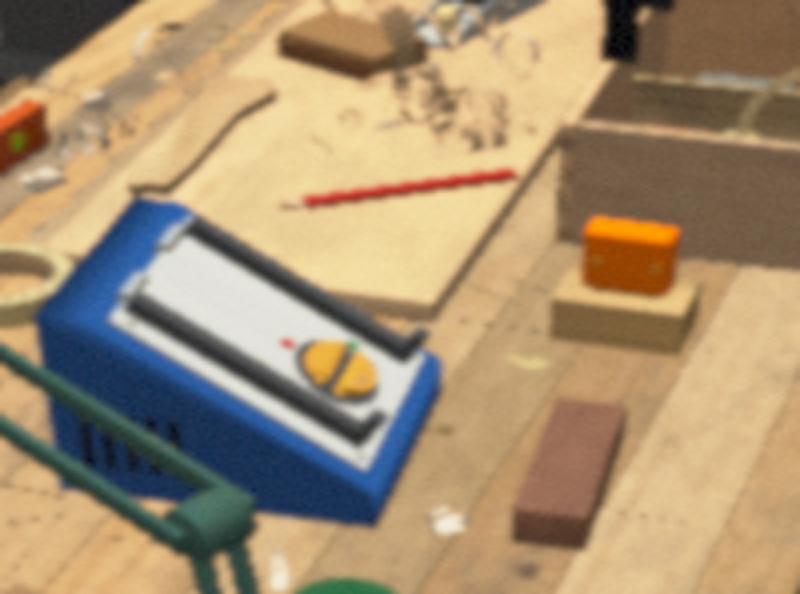

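View pics/c28.png

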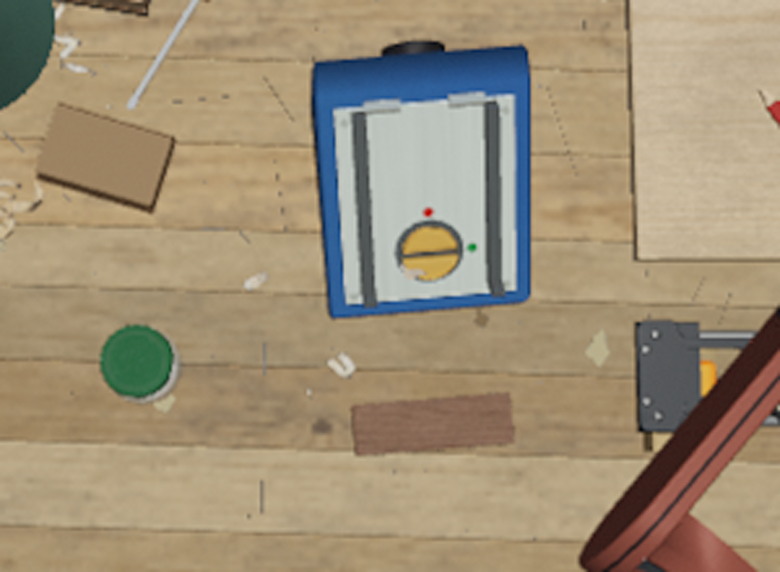

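View pics/c29.png

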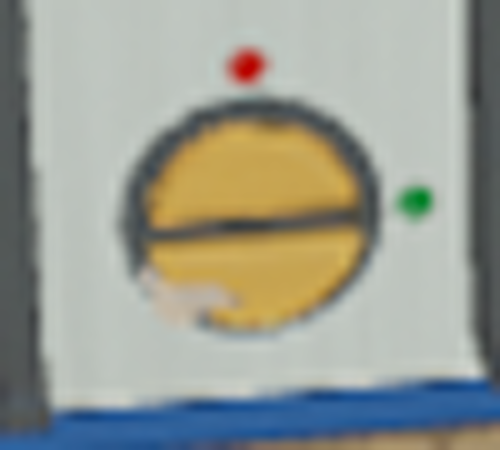

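```bash
python3 - <<'E'
from h import *
u=lambda x,y:(340+(x+.5)/10-.5,205+(y+.5)/10-.5)
d=onface('top',u(355,213),13)[1]-onface('top',u(150,237),13)[1]; print('slot deg from upslope (cw)',-np.degrees(np.arctan2(d[1],d[0])))
print(sign_off())
E
```

```text
slot deg from upslope (cw) 87.65235240481381
the job is handed in; nothing more can be done
None
```

The job is done and handed in at about 39 s of the 72 s allowed. The offcut lies flat on the bench about 60 mm in front of the box. I turned the fastener clockwise with the key to its stop, and the key is back upright in its stand.

**Last checks**
- **Lock:** turning ended on a sharp rise to about 1.2 N m, which is the stop. In the last top picture the slot points at the green dot and measures about 88° from up-slope. The 2° short of 90° is within pixel error.
- **Key:** the side picture shows it upright and seated, and it was lowered to the same height it was taken from. The gripper was open and clear of everything at the end.
- **Bystanders:** the robot never went near the jar or the sanding block. I looked at them in the last top picture but did not measure them.

**What disagreed**
- **Tool length:** the fingertips stood about 35 mm behind where the reported tool position puts them. The first close on the offcut therefore shut above it without touching. I corrected for this from the pictures and by contact.
- **Cameras:** the two views differed by about 3 mm, so I set the key over the slot by comparing blade and slot in the same pictures.
- **Contact forces:** the highest wrist forces I read were about 38 N setting the offcut down and 43 N when the blade met the slot floor. Both were pressed through the held object.

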